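# Chisel back in its clips, case snapped shut

### The job

Put the chisel that is lying on the bench back into the empty place of its case, lying the same way as the other two, and press it down into the spring clips until it clicks fully home. Then close the lid and press its front edge until the catch snaps. Each time stop pushing as soon as you feel the click, and leave the other tools where they are.

Things in the scene. Friction and masses are not known exactly. Their poses are not given: they have to be found in the camera images.
- chisel_mid (a point): Centre of the handle (half-way up) of the loose chisel: a butt chisel 197 mm long, 0.18 kg, black handle with red butt end, steel blade. Handle 110 mm long, 32 wide, 24 high with round sides (lies flat, does not roll); this point starts 12 mm above the bench. x points along the chisel to the cutting edge (140 mm away; the butt is 57 mm the other way), z up.
- chisel_tip (a point): Middle of the same chisel's cutting edge, 140 mm along x from the centre of its handle. The blade is 25 mm wide, 4 mm thick, level with the handle's centre line.
- case: Dark blue chisel case, fixed on the bench, 240 mm (x) by 216 mm (y), rim 50 mm high, walls 4 mm, floor 6 mm. Three equal clip cradles lie along x at y = -58, 0, 58 mm; two hold chisels, edges toward +x, handle centres at x = -41 mm. Lid hinged along the -y side, catch at the middle of the +y side. Origin: centre of the underside.
- slot: The empty cradle (any of the three places). Origin: under the centre of the handle's place, 6 mm above the bench; x points to where the cutting edge goes. Two pairs of yellow spring lugs at x = -32 and +32 mm, 26 mm apart, hook over the 32 mm wide handle; for x between -26 and 26 mm its sides are free for fingers (only rails up to 10 mm above the origin). Body includes the lugs.
- slot_seat (a point): Where the handle's centre lies when fully home: 28 mm above the cradle's origin, 34 mm above the bench, 16 mm below the rim; x toward the cutting edge, z up. Pressed straight down, the handle first touches the lugs about 19 mm above home, meets a peak of 8 to 16 N on the way, then drops in onto hard pads.
- lid (a joint): Lid angle, rad: 0 shut, grows as it opens (to 2.15, leaning back past upright). Stiff hinge, 0.2 N m: it stays where left near upright (1.0 to 2.15), sinks by itself below about 0.9 rad until the catch rests on its rib at about 0.05. From there 8 to 14 N down on the front edge snaps it shut to 0, against a hard stop.
- lid_hinge (a point): Middle of the lid's hinge line, 51 mm above the bench on the case's -y side (axes as the case's; the hinge runs along x).
- lid_edge (a point): Point on the lid's outside face, 12 mm in from the middle of its free front edge, by the orange catch tongue (40 mm wide, stands 27 mm out of the lid's inner side): a place to press it shut. 204 mm from the hinge; 63 mm above the bench when shut. Lid 240 by 216 mm, 12 mm thick, 0.25 kg; its own y points from hinge to free edge, its own z outward.
- chisel_b_mid (a point): Centre of the handle of one chisel already in the case (18 mm blade).
- chisel_c_mid (a point): Centre of the handle of the other chisel already in the case (12 mm blade).
- hammer: Claw hammer lying on the bench, 300 mm; leave it alone.
- screwdriver: Red-handled screwdriver on the bench, 240 mm; leave it alone.
- knife: Grey utility knife on the bench, 150 mm; leave it alone.
- tape: Yellow tape measure on the bench, 70 mm; leave it alone.
- glue: Yellow glue bottle standing on the bench, 190 mm high; leave it alone.
- strip: Strip of light wood on the bench, 300 by 42 by 20 mm; leave it alone.
- round_b: Upper of two stacked notched plywood rounds, 200 mm across; leave them alone.

How it is judged:
On the way, in this order (a step that is already met when the one before it is completed fails the run):
1. the loose chisel is snapped fully home in the empty cradle, its edge the same way as the others (x of chisel_mid in the frame of slot_seat between -0.012 and 0.012 m and y of chisel_mid in the frame of slot_seat between -0.005 and 0.005 m and z of chisel_mid in the frame of slot_seat between -0.003 and 0.003 m and x of chisel_tip in the frame of slot_seat above 0.12 m and z of chisel_tip in the frame of slot_seat between -0.006 and 0.006 m), for 0.2 s.
2. the lid is snapped shut over it (value of joint lid below 0.02 rad), for 0.2 s.
At the end, for the whole second after the job is handed in: Chisel home in the empty cradle (handle centre within 12 mm along, 5 mm across, 3 mm in height; edge end level within 6 mm and pointing as the others), lid shut and caught (below 0.02 rad), everything released (all of step 1 and value of joint lid below 0.02 rad); the robot touches nothing.
It fails at once if the chisel or the clips are leaned on after the click (over 70 N on the cradle) (contact force between anything else and slot above 70 N).
It fails at once if the lid is leaned on as it is snapped shut (over 60 N on the case within 0.1 rad of shut) (value of joint lid below 0.1 rad and contact force between anything else and case above 60 N).
It fails at once if one of the other chisels comes out of its clips (moved over 8 mm) (distance of any of chisel_b_mid, chisel_c_mid from where it was at the start of the episode above 0.008 m).
It fails at once if another tool or piece on the bench is pushed more than 30 mm (distance of any of hammer, screwdriver, knife, tape, glue, strip, round_b from where it was at the start of the episode above 0.03 m).
It also fails if it takes over 61 s, if anything falls off the work surface, if the arm or the gripper's body presses on something with over 40 N, if the wrist force passes 120 N, or if a joint passes its speed limit or range.

### The arm

A 7-joint arm with a two-finger parallel gripper is mounted at the origin on the work surface. World frame = base frame: x ahead of the robot, y to its left, z up, the work surface at z = 0. Lengths are in m, angles in rad, forces in N, time in s.
With the tool pointing down it reaches from about 0.4 to 0.85 m from the base axis. Payload 10.4 kg.
Tool frame: the origin (TCP) lies on the centre line of the jaws, within the pads' length; the fingertips stand 22 mm ahead of it and the grasp point (between the pads) lies 3 mm ahead of it; z points along the fingers, y is the direction in which the jaws open and shut (so a half turn about z gives the same grasp; the last joint's range is limited). The gripper opens to 85 mm and grips with 20 to 120 N. Pads are 22 mm wide; open, the fingers measure 114 mm over their backs; the gripper's body (76 mm by 85 mm) begins 54 mm behind the grasp point. The pads swing forward as they close: fully open they stand 13 mm farther back than shut.
Start: joints at [1.189, 0.332, -0.065, 1.46, 0.022, 1.35, -0.088], TCP at [0.219, -0.585, 0.253] pointing down, gripper open.
Joint ranges: [-2.6, 2.6], [-0.5, 2.12], [-1.47, 1.34], [0.16, 2.42], [-1.27, 4.41], [0.06, 2.06], [-2.6, 2.6]. Speed limits (rad/s): [2.22, 2.22, 2.79, 2.79, 3.14, 3.14, 3.14].

### API

Orientations are given as a unit quaternion [x, y, z, w].
In Python, from workcell import manip gives the robot as it stands. The module is installed in compiled form; this text tells all that it offers.
- The arm moves only by the shell command python3 -m crank 'ROWS' [FORCE]. ROWS is JSON, a list of rows, each a list of 3 entries, a list of its own where there are three numbers: the opening, from -1 (shut) to 1 (fully open), then the shift along the tool's x, y, z normalised to -1 to 1, where 1 is 80 mm, then the turn, a rotation vector about the tool's x, y, z normalised to -1 to 1, where 1 is pi/4 rad. In form: [[jaw, [tx, ty, tz], [ax, ay, az]], ...]. A call has exactly 5 rows; each row shifts and turns the commanded pose from where the row before left it, along the tool's axes as they then stand; what a row does not reach is not made up. A row lasts 1/10 s, in which the tool goes at most 50 mm and 8.59 degrees, less where a joint would pass 70% of its speed; a pose out of reach is approached as far as the arm can. A call with a number of a shift or a turn outside -1 to 1 is refused whole. A call with a gripper value outside its range is refused whole. The fingers move at their own pace and stop on an object; FORCE is the grip in N (left out, the last holds). Time passes only in rows, so rows that do not move let the fingers close, or fill a call up. It gives the time, the measured TCP pose, the force and the opening at its end, in the units of the state.
- manip.get_obs(): the state, without advancing time (a new reading comes with each control period).
- manip.camera(name): name is "scene" or "top"; returns the picture (420x560x3 uint8, blue, green, red); there is no depth.
- manip.camera_info(name): a dict with "K" (3x3 intrinsics, pixels), "camera_from_world" (4x4, takes a point from world to camera coordinates). Camera axes: x right, y down, z forward; pixel columns grow to the right and rows downward; lengths in m; the calibration is good to about 2 mm. A picture is of the moment at which its call begins. camera_info takes no time and is no camera call.
- manip.hand_in(): hands the job in, once; it reports no verdict.
The state is a dict: "clock": time; "joint_pos": joint angles; "joint_velocities": joint speeds; "tau": joint torques, N m; "position": TCP position; "ee_rot": TCP orientation; "ft_force": force on the tool from outside, world axes, zero at the start; "torque": the same for the moment, N m; "grip_width": opening from 0.0 (shut) to 1.0 (fully open).
Only numpy, scipy, OpenCV 4.12 (cv2) and the standard library are available. Lean on these libraries where they do the work, as an engineer would, in place of code of your own. Each camera call takes 0.05 s, during which the arm holds its last target.

## Working session

There is one attempt and no reset: what is moved stays moved. The work goes in short steps, Python scripts to look and compute and a shell command to move; the robot and the scene stay as the last step left them, time stands still between calls to the robot, and variables do not carry over. Pictures are saved under pics/ and viewed, and the job is handed in when it is done.

```bash
mkdir -p pics
python3 - <<'E'
from workcell import manip
import cv2
print(manip.get_obs())
for n in("scene","top"):
    cv2.imwrite(f"pics/{n}0.png",manip.camera(n))
    i=manip.camera_info(n);print(n,i["K"],i["camera_from_world"])
E
```

```text
{'clock': 0.0, 'joint_pos': array([ 1.18941691,  0.33285688, -0.06477362,  1.46096249,  0.02157815,
        1.34987444, -0.08848399]), 'joint_velocities': array([-0.00028401,  0.00127982,  0.0011128 , -0.00080657,  0.00086129,
       -0.00103015, -0.00059673]), 'tau': array([ 3.00017182e-04, -6.25442791e+01,  4.91532823e-02, -3.91599905e+01,
        1.60541298e-02,  9.90173430e-03, -4.90064360e-05]), 'position': array([ 0.21937878, -0.58486201,  0.25251533]), 'ee_rot': array([ 9.83943404e-01,  1.78479361e-01, -1.35432696e-04, -6.90185795e-04]), 'ft_force': array([ 0.27038428, -0.83509234, -0.23555   ]), 'torque': array([0.00547177, 0.03685134, 0.0170526 ]), 'grip_width': 0.9975690006465713}
scene [[475.75186788   0.         275.81826746]
 [  0.         475.75186788 209.84659254]
 [  0.           0.           1.        ]] [[-0.73201856  0.68119647  0.01096344  0.42736613]
 [ 0.50649132  0.55490087 -0.65996331 -0.19975075]
 [-0.4556483  -0.47755251 -0.75121783  1.50553159]
 [ 0.          0.          0.          1.        ]]
top [[481.41205392   0.         279.67045853]
 [  0.         481.41205392 215.20713142]
 [  0.           0.           1.        ]] [[ 0.03014923 -0.99953826 -0.00378035 -0.05924975]
 [-0.97859845 -0.02874697 -0.20376134  0.51195176]
 [ 0.20355858  0.0098427  -0.97901329  1.42445935]
 [ 0.          0.          0.          1.        ]]
```

View pics/scene0.png

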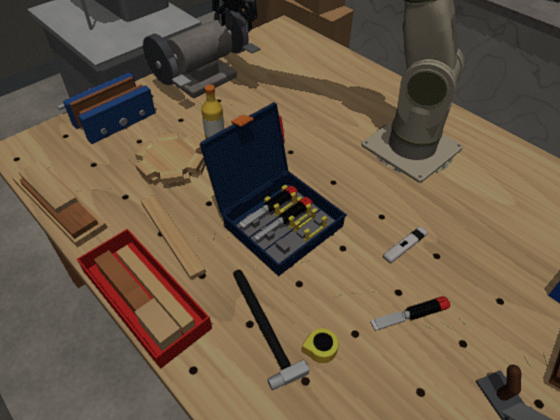

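View pics/top0.png

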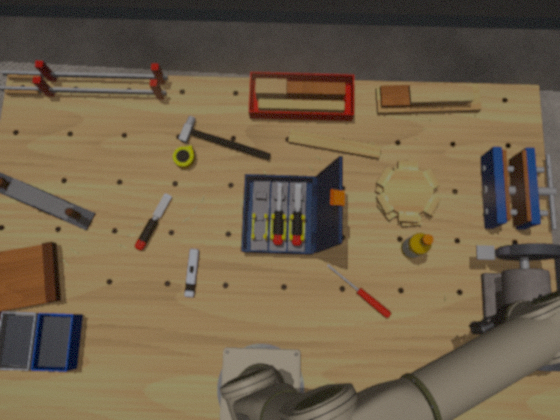

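The case sits near (280,215) in top with its lid hinged on the right. The leftmost cradle, near (260,215), is empty. The loose chisel runs from its butt at (141,243) to its edge at (165,198). I'll zoom in.

Run:
```python
import cv2,numpy as np
t=cv2.imread("pics/top0.png");s=cv2.imread("pics/scene0.png")
a=cv2.resize(t[150:270,230:360],None,fx=4.5,fy=4.5,interpolation=2)
b=cv2.resize(t[185:255,125:185],None,fx=4.5,fy=4.5,interpolation=2)
cv2.imwrite("pics/ca.png",a);cv2.imwrite("pics/cb.png",b)
cv2.imwrite("pics/cs.png",cv2.resize(s[100:275,195:355],None,fx=3.4,fy=3.4,interpolation=2))
```

```text
(no output)
```

View pics/ca.png

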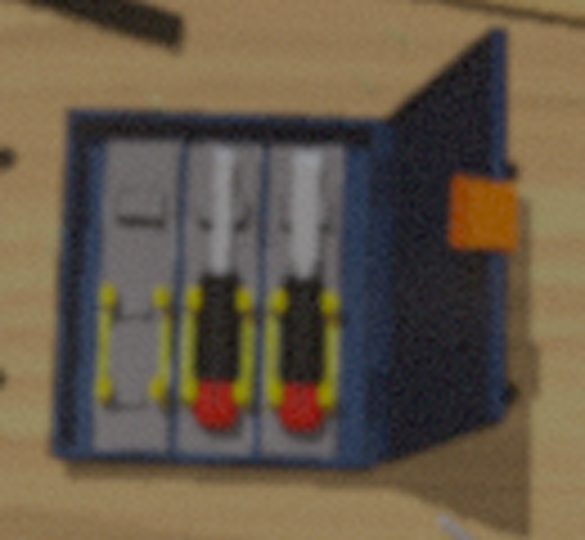

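View pics/cb.png

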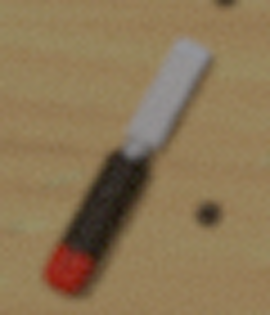

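View pics/cs.png

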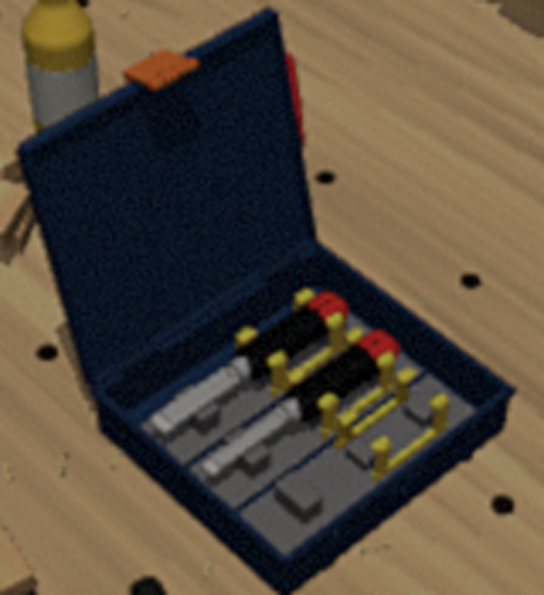

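The lid stands open on the case's -y side, and the cradle with empty yellow lugs, at (135,345) in the crop, is on the +y side. Next I'll measure the handles, the lugs and the rim.

```bash
cat > h.py <<'E'
import numpy as np,cv2
from workcell import manip
def ray(n,uv,z):
    i=manip.camera_info(n);K=np.array(i["K"]);T=np.array(i["camera_from_world"]);R=T[:3,:3];c=-R.T@T[:3,3]
    d=R.T@np.linalg.inv(K)@np.array([uv[0],uv[1],1.]);return (c+d*(z-c[2])/d[2])
def tri(uvt,uvs):
    A=[]
    for n,(u,v) in(("top",uvt),("scene",uvs)):
        i=manip.camera_info(n);P=np.array(i["K"])@np.array(i["camera_from_world"])[:3]
        A+=[u*P[2]-P[0],v*P[2]-P[1]]
    w=np.linalg.svd(np.array(A))[2][-1];return w[:3]/w[3]
def proj(n,p):
    i=manip.camera_info(n);q=np.array(i["K"])@(np.array(i["camera_from_world"])@np.r_[p,1])[:3];return q[:2]/q[2]
E
python3 - <<'E'
from h import *
t=cv2.imread("pics/top0.png");s=cv2.imread("pics/scene0.png")
np.set_printoptions(precision=4,suppress=True)
def blobs(n,im,lo,hi,box,mina=4):
    x0,y0,x1,y1=box;h=cv2.cvtColor(im,cv2.COLOR_BGR2HSV)[y0:y1,x0:x1]
    m=cv2.inRange(h,lo,hi)
    c,l,st,ce=cv2.connectedComponentsWithStats(m)
    out=[(ce[k]+[x0,y0],st[k,4]) for k in range(1,c) if st[k,4]>=mina]
    return out,m
for nm,im,cb,lb in (("top",t,(125,185,185,255),(245,180,310,250)),("scene",s,(360,285,460,340),(235,170,350,265))):
    print(nm)
    for what,lo,hi in (("red",(0,150,80),(6,255,255)),("red2",(172,150,80),(180,255,255)),("yel",(22,120,80),(35,255,255))):
        for where,b in (("loose",cb),("case",lb)):
            if what=="yel" and where=="loose":continue
            print(what,where,[(tuple(np.round(c,1)),int(a)) for c,a in blobs(nm,im,lo,hi,b)[0]])
# loose chisel in top
x0,y0,x1,y1=125,185,185,255
h=cv2.cvtColor(t,cv2.COLOR_BGR2HSV)[y0:y1,x0:x1]
g=h[...,2];sat=h[...,1]
red=((h[...,0]<8)|(h[...,0]>170))&(sat>140)
black=(g<75)
steel=(sat<60)&(g>100)
hm=(red|black).astype(np.uint8);k=cv2.connectedComponentsWithStats(hm);
i=1+np.argmax(k[2][1:,4]);H=k[1]==i
k=cv2.connectedComponentsWithStats(steel.astype(np.uint8));j=1+np.argmax(k[2][1:,4]);S=k[1]==j
A=np.argwhere(H|S)[:,::-1]+[x0,y0]
W=np.array([ray("top",p,.012)[:2] for p in A])
HW=np.array([ray("top",p,.012)[:2] for p in np.argwhere(H)[:,::-1]+[x0,y0]])
SW=np.array([ray("top",p,.012)[:2] for p in np.argwhere(S)[:,::-1]+[x0,y0]])
m=W.mean(0);u=np.linalg.svd(W-m)[2][0]
u*=np.sign((SW.mean(0)-HW.mean(0))@u)
pr=(W-m)@u;ph=(HW-m)@u
print("axis",u,np.degrees(np.arctan2(u[1],u[0])),"len",np.ptp(pr),"handle",ph.min(),ph.max(),"tip",pr.max(), "n",np.array([-u[1],u[0]])@(HW-m).mean(0),np.array([-u[1],u[0]])@(SW-m).mean(0))
print("mid est tip",m+u*(pr.max()-.140),"butt",m+u*(pr.min()+.057),"handle c",HW.mean(0))
print("dir from centroids",np.degrees(np.arctan2(*((SW.mean(0)-HW.mean(0))[::-1]))))
E
```

```text
top
red loose [((np.float64(140.1), np.float64(244.4)), 75)]
red case [((np.float64(277.3), np.float64(239.6)), 74), ((np.float64(296.4), np.float64(240.0)), 73)]
red2 loose []
red2 case []
yel case [((np.float64(253.0), np.float64(226.2)), 57), ((np.float64(265.5), np.float64(216.1)), 15), ((np.float64(271.8), np.float64(225.9)), 67), ((np.float64(283.9), np.float64(227.2)), 78), ((np.float64(290.4), np.float64(226.5)), 67), ((np.float64(302.5), np.float64(226.9)), 68), ((np.float64(265.6), np.float64(230.9)), 41)]
scene
red loose [((np.float64(443.3), np.float64(302.4)), 118)]
red case [((np.float64(291.2), np.float64(189.2)), 52), ((np.float64(305.8), np.float64(200.6)), 54)]
red2 loose []
red2 case []
yel case [((np.float64(283.8), np.float64(186.8)), 18), ((np.float64(286.0), np.float64(204.3)), 149), ((np.float64(266.9), np.float64(198.1)), 18), ((np.float64(303.3), np.float64(215.7)), 129), ((np.float64(291.1), np.float64(217.9)), 22), ((np.float64(304.9), np.float64(222.1)), 47), ((np.float64(317.3), np.float64(228.4)), 102), ((np.float64(294.8), np.float64(229.8)), 9), ((np.float64(306.8), np.float64(230.8)), 22)]
axis [ 0.9099 -0.4148] -24.50710917578878 len 0.19454959004693623 handle -0.09581689214977385 0.009372845876173345 tip 0.0987326978971624 n -0.00032220292748353323 0.00040341936788198314
mid est tip [0.4528 0.3715] butt [0.455  0.3705] handle c [0.4501 0.3724]
dir from centroids -24.088750542086498
```

Run:
```python
from h import *
np.set_printoptions(precision=4,suppress=True)
t=cv2.imread("pics/top0.png");x0,y0,x1,y1=232,165,345,265
h=cv2.cvtColor(t,cv2.COLOR_BGR2HSV)[y0:y1,x0:x1]
m=((h[...,0]>95)&(h[...,0]<130)&(h[...,1]>90)).astype(np.uint8)
cv2.imwrite("pics/m.png",cv2.resize(m*255,None,fx=5,fy=5,interpolation=0))
L=[];B=[];U=[]
for r in range(180,246): 
    c=np.where(m[r-y0])[0]
    L.append((c[0]+x0-.5,r))
for c in range(252,306):
    q=np.where(m[:,c-x0])[0]
    B.append((c,q[-1]+y0+.5));U.append((c,q[0]+y0-.5))
def line(P):
    W=np.array([ray("top",p,.05)[:2] for p in P]);
    vx,vy,a,b=cv2.fitLine(W.astype(np.float32),cv2.DIST_HUBER,0,.001,.001).ravel();return np.array([vx,vy]),np.array([a,b])
ls=[line(P) for P in(L,B,U)]
for d,p in ls: print(np.degrees(np.arctan2(d[1],d[0])),p)
def X(l1,l2):
    s=np.linalg.solve(np.c_[l1[0],-l2[0]],l2[1]-l1[1]);return l1[1]+s[0]*l1[0]
c1=X(ls[0],ls[1]);c2=X(ls[0],ls[2]);print("corners near",c1,"far",c2,np.linalg.norm(c1-c2))
# chisels in case: handle masks
for nm,xa,xb in (("mid",272,284),("right",291,303)):
    hh=cv2.cvtColor(t,cv2.COLOR_BGR2HSV)
    red=(hh[...,1]>140)&((hh[...,0]<8)|(hh[...,0]>172))
    p=np.argwhere(red[230:250,xa-2:xb+2])[:,::-1]+[xa-2,230]
    print(nm,"red",np.mean([ray("top",q,.034)[:2] for q in p],axis=0),np.min([ray("top",q,.034)[0] for q in p]))
p=[ray("top",q,.012)[:2] for q in np.argwhere(((cv2.cvtColor(t,cv2.COLOR_BGR2HSV)[...,1]>140)&(cv2.cvtColor(t,cv2.COLOR_BGR2HSV)[...,0]<8))[230:255,130:150])[:,::-1]+[130,230]]
print("loose red",np.mean(p,axis=0))
print(tri((277.3,239.6),(305.8,200.6)),tri((296.4,240.),(291.2,189.2)),tri((140.1,244.4),(443.3,302.4)))
# empty-slot lugs crop pixel -> world at several z
for uv in [(107,294),(161,296),(102,388),(157,390),(193,297),(246,300),(187,393),(241,395)]:
    u=((uv[0]+.5)/4.5-.5+230,(uv[1]+.5)/4.5-.5+150);print(uv,ray("top",u,.045)[:2])
```

```text
Traceback (most recent call last):
IndexError: index -1 is out of bounds for axis 0 with size 0
```

View pics/m.png

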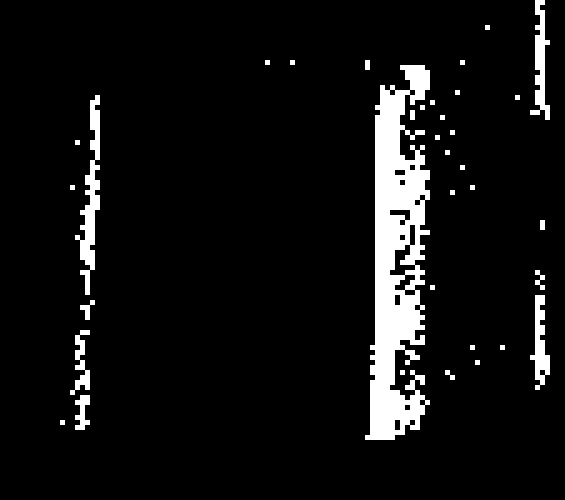

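Run:
```python
from h import *
np.set_printoptions(precision=4,suppress=True)
t=cv2.imread("pics/top0.png");x0,y0,x1,y1=232,165,345,265
f=t.astype(int);m=((f[...,0]-f[...,2])>-5)[y0:y1,x0:x1].astype(np.uint8)
m=cv2.morphologyEx(m,cv2.MORPH_OPEN,np.ones((3,3)))
cv2.imwrite("pics/m2.png",cv2.resize(m*255,None,fx=5,fy=5,interpolation=0))
L=[];B=[];U=[]
for r in range(182,246): 
    c=np.where(m[r-y0])[0]
    L.append((c[0]+x0-.5,r))
for c in range(252,300):
    q=np.where(m[:,c-x0])[0]
    B.append((c,q[-1]+y0+.5));U.append((c,q[0]+y0-.5))
def line(P):
    W=np.array([ray("top",p,.05)[:2] for p in P]);
    vx,vy,a,b=cv2.fitLine(W.astype(np.float32),cv2.DIST_HUBER,0,.001,.001).ravel();return np.array([vx,vy]),np.array([a,b])
ls=[line(P) for P in(L,B,U)]
for d,p in ls: print(np.degrees(np.arctan2(d[1],d[0])),p)
def X(l1,l2):
    s=np.linalg.solve(np.c_[l1[0],-l2[0]],l2[1]-l1[1]);return l1[1]+s[0]*l1[0]
c1=X(ls[0],ls[1]);c2=X(ls[0],ls[2]);print("corners near",c1,"far",c2,np.linalg.norm(c1-c2))
hh=cv2.cvtColor(t,cv2.COLOR_BGR2HSV)
red=(hh[...,1]>140)&(hh[...,0]<8)&(hh[...,2]>70)
for nm,xa,xb,z in (("mid",270,286,.034),("right",289,305,.034),("loose",130,150,.012)):
    p=np.argwhere(red[230:255,xa:xb])[:,::-1]+[xa,230]
    w=np.array([ray("top",q,z)[:2] for q in p]);print(nm,"red",w.mean(0),w.min(0),w.max(0))
print(tri((277.3,239.6),(305.8,200.6)),tri((296.4,240.),(291.2,189.2)),tri((140.1,244.4),(443.3,302.4)))
for uv in [(107,294),(161,296),(102,388),(157,390),(193,297),(246,300),(187,393),(241,395)]:
    u=((uv[0]+.5)/4.5-.5+230,(uv[1]+.5)/4.5-.5+150);print(uv,ray("top",u,.045)[:2])
for uv in [(224,155),(215,275),(307,155),(303,278)]:
    u=((uv[0]+.5)/4.5-.5+230,(uv[1]+.5)/4.5-.5+150);print("axis pts",uv,ray("top",u,.034)[:2])
```

```text
-0.23640463 [0.5165 0.0691]
89.14753 [ 0.3984 -0.043 ]
89.07109 [ 0.6421 -0.027 ]
corners near [0.4001 0.0696] far [0.6436 0.0686] 0.24351467
mid red [ 0.4412 -0.0393] [ 0.4267 -0.0535] [ 0.4582 -0.0256]
right red [ 0.4401 -0.0974] [ 0.4253 -0.1118] [ 0.4568 -0.084 ]
loose red [0.4166 0.389 ] [0.4017 0.3735] [0.4332 0.4047]
[ 0.439  -0.0381  0.0405] [ 0.439  -0.0961  0.0408] [0.4143 0.3909 0.0148]
(107, 294) [0.5135 0.0372]
(161, 296) [0.5132 0.0001]
(102, 388) [0.4482 0.0379]
(157, 390) [0.4479 0.0005]
(193, 297) [ 0.5131 -0.0218]
(246, 300) [ 0.5121 -0.0582]
(187, 393) [ 0.4465 -0.02  ]
(241, 395) [ 0.4462 -0.0567]
axis pts (224, 155) [ 0.6175 -0.0399]
axis pts (215, 275) [ 0.5314 -0.0363]
axis pts (307, 155) [ 0.6192 -0.098 ]
axis pts (303, 278) [ 0.5311 -0.0972]
```

View pics/m2.png

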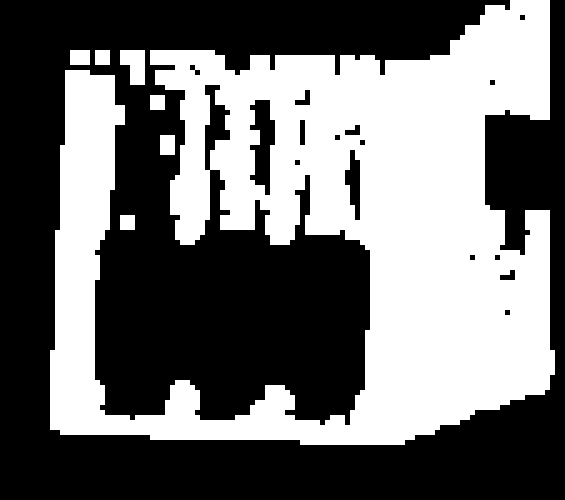

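```bash
cat >> h.py <<'E'
from scipy.spatial.transform import Rotation as Ro
def Rt(yawdeg): # tool down, tool x at yaw
    a=np.radians(yawdeg);c,s=np.cos(a),np.sin(a)
    return Ro.from_matrix(np.array([[c,s,0],[s,-c,0],[0,0,-1.]]))
def plan(wps,smax=.6,n=60,start=None):
    """wps: list of (pos,yaw); prints suggested shifts/turns"""
    o=manip.get_obs();p=np.array(o["position"]);R=Ro.from_quat(o["ee_rot"])
    print("at",o["clock"],np.round(p,4),"yaw",round(np.degrees(np.arctan2(R.as_matrix()[1,0],R.as_matrix()[0,0])),2))
    k=0
    for P,y in wps:
        P=np.array(P,float);T=Rt(y)
        for _ in range(n):
            d=P-p;rv=(R.inv()*T).as_rotvec()
            if np.linalg.norm(d)<.0006 and np.linalg.norm(rv)<.004:break
            N=max(np.ceil(np.linalg.norm(d)/.08/smax-1e-6),np.ceil(np.linalg.norm(rv)/(np.pi/4)/.18-1e-6),1)
            s=np.round(R.inv().apply(d/N)/.08,2);r=np.round(rv/N/(np.pi/4),2)
            p=p+R.apply(s*.08);R=R*Ro.from_rotvec(r*np.pi/4)
            print(k,s.tolist(),r.tolist());k+=1
            if N==1:break
        print("-> wp",np.round(p,4))
E
python3 -c "
from h import *
plan([((.3,-.5,.42),60),((.52,-.2,.42),130),((.453,.371,.3),155.7),((.453,.371,.13),155.7)])"
```

```text
at 0.1 [ 0.2194 -0.5849  0.2526] yaw 20.56
0 [0.26, -0.13, -0.42] [-0.0, -0.0, -0.18]
1 [0.28, -0.09, -0.42] [-0.0, -0.0, -0.17]
2 [0.29, -0.05, -0.42] [-0.0, -0.0, -0.18]
3 [0.29, -0.01, -0.42] [-0.0, -0.0, -0.17]
4 [0.29, 0.03, -0.41] [-0.0, -0.0, -0.18]
-> wp [ 0.3    -0.5004  0.4198]
5 [0.51, 0.06, 0.0] [-0.0, -0.0, -0.17]
6 [0.5, 0.13, 0.0] [-0.0, -0.0, -0.17]
7 [0.48, 0.19, 0.0] [-0.0, -0.0, -0.17]
8 [0.45, 0.25, 0.0] [-0.0, -0.0, -0.17]
9 [0.41, 0.31, 0.0] [-0.0, -0.0, -0.17]
10 [0.37, 0.36, 0.0] [0.0, -0.0, -0.18]
11 [0.32, 0.41, 0.0] [0.0, -0.0, -0.17]
12 [0.26, 0.45, 0.0] [0.0, -0.0, -0.18]
13 [0.18, 0.49, 0.0] [0.0, -0.0, -0.17]
-> wp [ 0.5202 -0.2003  0.4201]
14 [0.46, 0.3, 0.12] [0.0, -0.0, -0.04]
15 [0.45, 0.32, 0.12] [0.0, -0.0, -0.04]
16 [0.44, 0.33, 0.12] [0.0, -0.0, -0.04]
17 [0.43, 0.35, 0.12] [0.0, -0.0, -0.05]
18 [0.42, 0.36, 0.11] [0.0, -0.0, -0.04]
19 [0.41, 0.37, 0.12] [0.0, -0.0, -0.05]
20 [0.39, 0.39, 0.11] [0.0, -0.0, -0.04]
21 [0.38, 0.4, 0.12] [0.0, -0.0, -0.05]
22 [0.36, 0.42, 0.11] [0.0, -0.0, -0.04]
23 [0.35, 0.43, 0.12] [0.0, -0.0, -0.05]
24 [0.34, 0.44, 0.11] [0.0, -0.0, -0.04]
25 [0.32, 0.45, 0.12] [0.0, -0.0, -0.05]
26 [0.3, 0.47, 0.11] [0.0, -0.0, -0.04]
-> wp [0.453  0.3709 0.3   ]
27 [-0.0, -0.0, 0.53] [0.0, -0.0, -0.0]
28 [-0.0, -0.0, 0.53] [0.0, -0.0, -0.0]
29 [-0.0, -0.0, 0.53] [0.0, -0.0, -0.0]
30 [-0.0, -0.0, 0.54] [0.0, -0.0, -0.0]
-> wp [0.4529 0.3711 0.1296]
```

```bash
python3 -m crank '[[0.4,[0.26,-0.13,-0.42],[0,0,-0.18]],[0.4,[0.28,-0.09,-0.42],[0,0,-0.17]],[0.4,[0.29,-0.05,-0.42],[0,0,-0.18]],[0.4,[0.29,-0.01,-0.42],[0,0,-0.17]],[0.4,[0.29,0.03,-0.41],[0,0,-0.18]]]' 60
python3 -c "
from h import *
plan([((.52,-.2,.42),130)])"
```

```text
clock: 0.6
position: [0.3004, -0.4996, 0.4217]
ee_rot: [0.864, 0.504, -0.0, -0.0]
ft_force: [1.0, -0.4, 0.1]
grip_width: 0.704
at 0.6 [ 0.3004 -0.4996  0.4217] yaw 60.47
0 [0.51, 0.06, 0.0] [-0.0, -0.0, -0.17]
1 [0.5, 0.13, 0.0] [-0.0, -0.0, -0.17]
2 [0.48, 0.19, 0.0] [-0.0, -0.0, -0.17]
3 [0.45, 0.26, 0.0] [-0.0, -0.0, -0.17]
4 [0.41, 0.31, 0.0] [-0.0, -0.0, -0.17]
5 [0.36, 0.36, 0.01] [-0.0, -0.0, -0.17]
6 [0.31, 0.41, 0.0] [-0.0, -0.0, -0.18]
7 [0.26, 0.45, 0.01] [-0.0, -0.0, -0.17]
8 [0.19, 0.49, 0.0] [-0.0, -0.0, -0.18]
-> wp [ 0.5202 -0.1996  0.4201]
```

```bash
python3 -m crank '[[0.4,[0.51,0.06,0],[0,0,-0.17]],[0.4,[0.5,0.13,0],[0,0,-0.17]],[0.4,[0.48,0.19,0],[0,0,-0.17]],[0.4,[0.45,0.26,0],[0,0,-0.17]],[0.4,[0.41,0.31,0],[0,0,-0.17]]]'
python3 -m crank '[[0.4,[0.36,0.36,0],[0,0,-0.17]],[0.4,[0.31,0.41,0],[0,0,-0.18]],[0.4,[0.26,0.45,0],[0,0,-0.17]],[0.4,[0.19,0.49,0],[0,0,-0.18]],[0.4,[0.46,0.3,0],[0,0,-0.04]]]'
python3 -c "
from h import *
plan([((.453,.371,.3),155.7),((.453,.371,.13),155.7)])"
```

```text
clock: 1.1
position: [0.4236, -0.3331, 0.4203]
ee_rot: [0.651, 0.759, -0.0, -0.0]
ft_force: [0.3, -0.9, 0.1]
grip_width: 0.7
clock: 1.6
position: [0.518, -0.1572, 0.4184]
ee_rot: [0.407, 0.914, 0.001, -0.002]
ft_force: [-0.1, 1.1, -0.2]
grip_width: 0.7
at 1.6 [ 0.518  -0.1572  0.4184] yaw 132.02
0 [0.45, 0.32, 0.12] [0.0, -0.0, -0.04]
1 [0.44, 0.33, 0.13] [0.0, -0.0, -0.04]
2 [0.43, 0.35, 0.12] [0.0, -0.0, -0.04]
3 [0.42, 0.36, 0.13] [0.0, -0.0, -0.05]
4 [0.41, 0.38, 0.12] [0.0, -0.0, -0.04]
5 [0.4, 0.39, 0.13] [0.0, -0.0, -0.05]
6 [0.38, 0.4, 0.12] [0.0, -0.0, -0.04]
7 [0.37, 0.41, 0.13] [0.0, -0.0, -0.05]
8 [0.35, 0.43, 0.12] [0.0, -0.0, -0.04]
9 [0.34, 0.44, 0.13] [0.0, -0.0, -0.05]
10 [0.32, 0.45, 0.12] [0.0, -0.0, -0.04]
11 [0.3, 0.46, 0.13] [0.0, -0.0, -0.05]
-> wp [0.4531 0.3706 0.2999]
12 [-0.0, 0.0, 0.53] [0.0, -0.0, 0.0]
13 [-0.0, 0.0, 0.53] [0.0, -0.0, 0.0]
14 [-0.0, 0.0, 0.53] [0.0, -0.0, 0.0]
15 [-0.0, 0.0, 0.53] [0.0, -0.0, 0.0]
-> wp [0.4527 0.371  0.1303]
```

```bash
python3 -m crank '[[0.4,[0.45,0.32,0.12],[0,0,-0.04]],[0.4,[0.44,0.33,0.13],[0,0,-0.04]],[0.4,[0.43,0.35,0.12],[0,0,-0.04]],[0.4,[0.42,0.36,0.13],[0,0,-0.05]],[0.4,[0.41,0.38,0.12],[0,0,-0.04]]]'
python3 -m crank '[[0.4,[0.4,0.39,0.13],[0,0,-0.05]],[0.4,[0.38,0.4,0.12],[0,0,-0.04]],[0.4,[0.37,0.41,0.13],[0,0,-0.05]],[0.4,[0.35,0.43,0.12],[0,0,-0.04]],[0.4,[0.34,0.44,0.13],[0,0,-0.05]]]'
python3 -c "
from h import *
cv2.imwrite('pics/s1.png',manip.camera('scene'))
plan([((.453,.371,.14),155.7)])"
```

```text
clock: 2.1
position: [0.4908, 0.0635, 0.3703]
ee_rot: [0.332, 0.943, -0.0, 0.0]
ft_force: [0.9, 0.8, 0.6]
grip_width: 0.699
clock: 2.6
position: [0.4643, 0.2836, 0.32]
ee_rot: [0.246, 0.969, -0.0, 0.0]
ft_force: [0.6, 0.1, -0.6]
grip_width: 0.698
at 2.65 [0.4606 0.2906 0.3183] yaw 152.17
0 [0.11, 0.17, 0.45] [0.0, -0.0, -0.02]
1 [0.11, 0.17, 0.45] [0.0, -0.0, -0.01]
2 [0.1, 0.17, 0.44] [0.0, -0.0, -0.02]
3 [0.1, 0.17, 0.45] [0.0, -0.0, -0.01]
4 [0.1, 0.18, 0.44] [0.0, -0.0, -0.02]
-> wp [0.4534 0.3712 0.1401]
```

```bash
python3 -m crank '[[0.4,[0.11,0.17,0.45],[0,0,-0.02]],[0.4,[0.11,0.17,0.45],[0,0,-0.01]],[0.4,[0.1,0.17,0.44],[0,0,-0.02]],[0.4,[0.1,0.17,0.45],[0,0,-0.01]],[0.4,[0.1,0.18,0.44],[0,0,-0.02]]]'
python3 -c "
from h import *
cv2.imwrite('pics/s1.png',manip.camera('scene'))
plan([((.453,.371,.04),155.7)])"
```

```text
clock: 3.15
position: [0.4588, 0.3625, 0.1403]
ee_rot: [0.215, 0.977, -0.0, -0.0]
ft_force: [-0.5, -0.4, 0.6]
grip_width: 0.7
at 3.2 [0.4558 0.3632 0.1346] yaw 155.33
0 [0.03, 0.04, 0.59] [-0.0, -0.0, -0.0]
1 [0.04, 0.04, 0.59] [-0.01, -0.01, -0.01]
-> wp [0.4528 0.3711 0.0402]
```

View pics/s1.png

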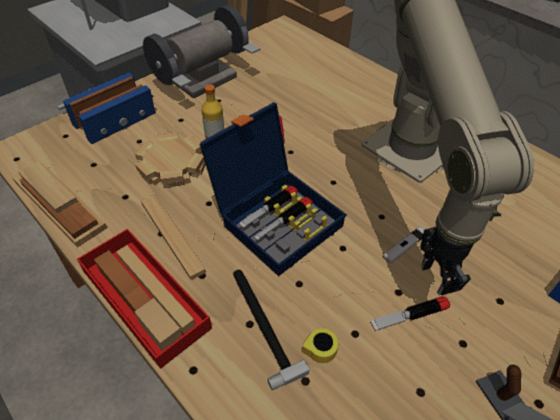

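The gripper hangs at about (445,265) in scene, above the handle at (430,308). I'll correct the position and lower to a clear height first.

```bash
python3 -m crank '[[0.1,[0.03,0.04,0.3],[0,0,0]],[0.1,[0.04,0.04,0.3],[0,0,-0.01]],[0.1,[0,0,0.3],[0,0,0]],[0.1,[0,0,0],[0,0,0]],[0.1,[0,0,0],[0,0,0]]]'
python3 -c "
from h import *
cv2.imwrite('pics/t2.png',cv2.resize(manip.camera('top')[180:260,110:200],None,fx=6,fy=6,interpolation=2))
plan([((.453,.371,.026),155.7)])"
```

```text
clock: 3.7
position: [0.4567, 0.3704, 0.0707]
ee_rot: [0.212, 0.977, -0.0, -0.0]
ft_force: [0.5, 0.0, -0.0]
grip_width: 0.552
at 3.75 [0.4571 0.3708 0.0714] yaw 155.54
0 [0.05, -0.02, 0.57] [0.0, 0.0, -0.0]
-> wp [0.4528 0.371  0.0258]
```

View pics/t2.png

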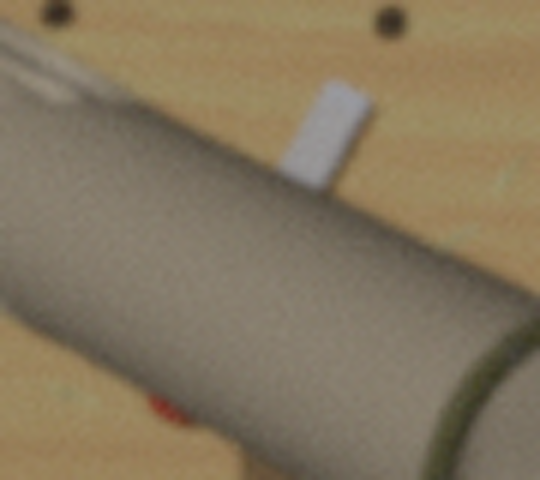

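```bash
python3 -m crank '[[0.1,[0.05,-0.02,0.2],[0,0,0]],[0.1,[0,0,0.2],[0,0,0]],[0.1,[0,0,0.13],[0,0,0]],[0.1,[0,0,0],[0,0,0]],[0.1,[0,0,0],[0,0,0]]]'
python3 -c "
from h import *
cv2.imwrite('pics/s3.png',cv2.resize(manip.camera('scene')[220:360,350:500],None,fx=4,fy=4,interpolation=2))
plan([((.453,.371,.026),155.7)])"
```

```text
clock: 4.25
position: [0.4522, 0.3708, 0.0275]
ee_rot: [0.212, 0.977, -0.0, -0.0]
ft_force: [0.4, 1.0, 0.3]
grip_width: 0.548
at 4.3 [0.4524 0.371  0.0279] yaw 155.56
0 [-0.01, 0.0, 0.02] [0.0, 0.0, -0.0]
-> wp [0.4531 0.3707 0.0263]
```

View pics/s3.png

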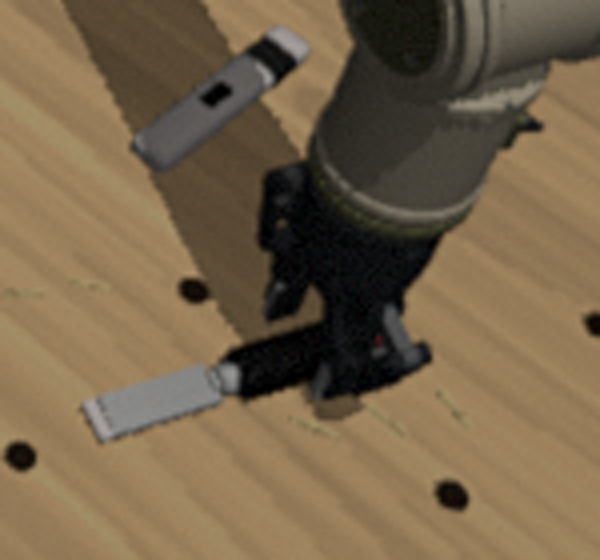

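```bash
python3 -m crank '[[-1,[0,0,0],[0,0,0]],[-1,[0,0,0],[0,0,0]],[-1,[0,0,0],[0,0,0]],[-1,[0,0,0],[0,0,0]],[-1,[0,0,0],[0,0,0]]]' 80
python3 -m crank '[[-1,[0,0,-0.2],[0,0,0]],[-1,[0,0,-0.3],[0,0,0]],[-1,[0,0,-0.6],[0,0,0]],[-1,[0,0,-0.6],[0,0,0]],[-1,[0,0,0],[0,0,0]]]'
python3 -c "
from h import *
cv2.imwrite('pics/s4.png',cv2.resize(manip.camera('scene')[170:360,330:520],None,fx=3.1,fy=3.1,interpolation=2))
plan([((.482,.019,.30),179.1),((.482,.019,.17),179.1)])"
```

```text
clock: 4.8
position: [0.4528, 0.3714, 0.0288]
ee_rot: [0.212, 0.977, 0.001, 0.001]
ft_force: [-0.5, 0.3, 5.7]
grip_width: 0.338
clock: 5.3
position: [0.4539, 0.3735, 0.1712]
ee_rot: [0.211, 0.977, 0.004, 0.003]
ft_force: [1.2, -0.1, -2.4]
grip_width: 0.338
at 5.35 [0.4533 0.3721 0.1677] yaw 155.56
0 [-0.27, -0.48, -0.21] [0.0, 0.0, -0.07]
1 [-0.24, -0.5, -0.21] [0.0, 0.0, -0.06]
2 [-0.22, -0.51, -0.21] [0.0, 0.0, -0.07]
3 [-0.19, -0.52, -0.21] [0.0, 0.0, -0.06]
4 [-0.17, -0.53, -0.21] [0.0, 0.0, -0.07]
5 [-0.14, -0.53, -0.21] [0.0, 0.0, -0.06]
6 [-0.11, -0.54, -0.2] [0.0, 0.0, -0.07]
7 [-0.08, -0.55, -0.21] [0.0, 0.01, -0.06]
-> wp [0.4819 0.0188 0.3003]
8 [-0.0, -0.0, 0.54] [0.0, -0.0, -0.0]
9 [-0.0, -0.0, 0.54] [0.0, -0.0, -0.0]
10 [-0.01, -0.0, 0.55] [0.0, -0.0, -0.0]
-> wp [0.4824 0.0193 0.1699]
```

View pics/s4.png

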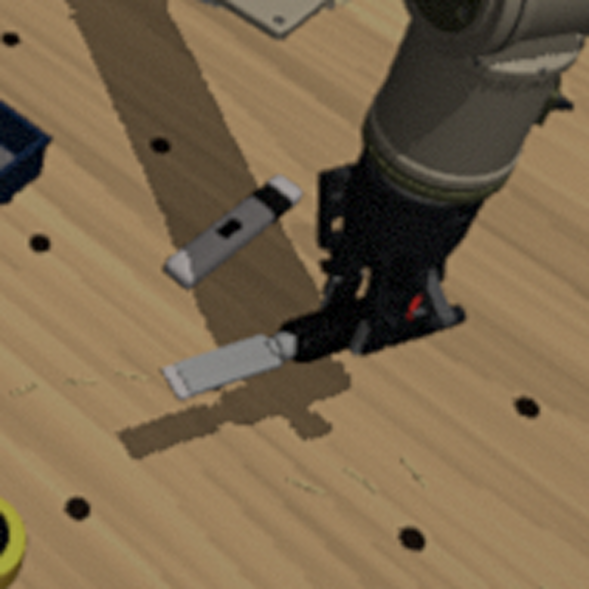

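```bash
python3 -m crank '[[-1,[-0.27,-0.48,-0.21],[0,0,-0.07]],[-1,[-0.24,-0.5,-0.21],[0,0,-0.06]],[-1,[-0.22,-0.51,-0.21],[0,0,-0.07]],[-1,[-0.19,-0.52,-0.21],[0,0,-0.06]],[-1,[-0.17,-0.53,-0.1],[0,0,-0.07]]]'
python3 -c "
from h import *
plan([((.482,.019,.18),179.1)])"
```

```text
clock: 5.85
position: [0.4702, 0.148, 0.2393]
ee_rot: [0.083, 0.997, -0.0, -0.0]
ft_force: [0.8, -0.9, -1.9]
grip_width: 0.342
at 5.85 [0.4702 0.148  0.2393] yaw 170.53
0 [-0.14, -0.52, 0.25] [-0.0, -0.0, -0.06]
1 [-0.11, -0.53, 0.25] [-0.0, -0.0, -0.07]
2 [-0.08, -0.53, 0.24] [-0.0, -0.0, -0.06]
-> wp [0.4818 0.0193 0.1801]
```

```bash
python3 -m crank '[[-1,[-0.14,-0.5,0.1],[0,0,-0.06]],[-1,[-0.11,-0.5,0.25],[0,0,-0.07]],[-1,[-0.08,-0.4,0.24],[0,0,-0.05]],[-1,[0,0,0.2],[0,0,0]],[-1,[0,0,0],[0,0,0]]]'
python3 -c "
from h import *
cv2.imwrite('pics/s5.png',cv2.resize(manip.camera('scene')[100:285,195:375],None,fx=3.2,fy=3.2,interpolation=2))
cv2.imwrite('pics/t5.png',cv2.resize(manip.camera('top')[150:270,220:350],None,fx=4.5,fy=4.5,interpolation=2))
plan([((.482,.019,.09),179.1)])"
```

```text
clock: 6.35
position: [0.4812, 0.0341, 0.1731]
ee_rot: [0.014, 1.0, 0.0, -0.003]
ft_force: [0.0, 0.2, -2.2]
grip_width: 0.345
at 6.45 [0.4827 0.0361 0.1756] yaw 178.57
0 [0.0, -0.11, 0.54] [0.0, -0.0, -0.01]
1 [0.0, -0.1, 0.53] [0.0, -0.0, -0.0]
-> wp [0.4822 0.0194 0.09  ]
```

View pics/s5.png

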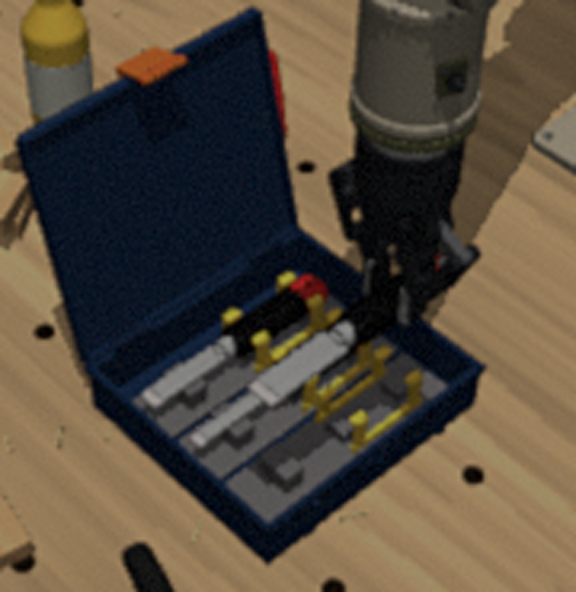

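View pics/t5.png

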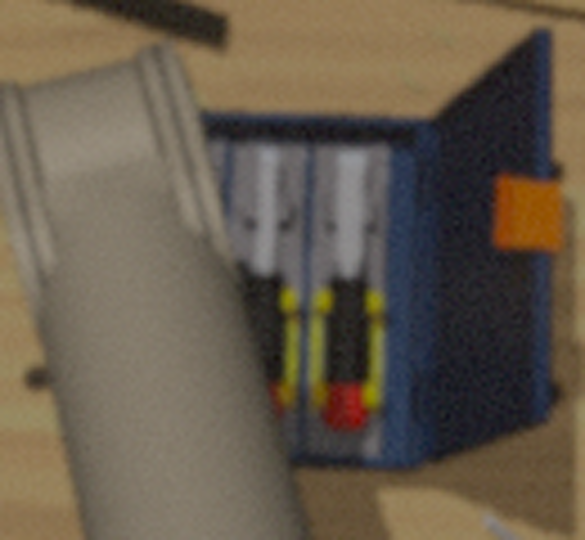

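```bash
python3 -m crank '[[-1,[0,-0.11,0.3],[0,0,-0.01]],[-1,[0,-0.1,0.3],[0,0,0]],[-1,[0,0,0.3],[0,0,0]],[-1,[0,0,0.1],[0,0,0]],[-1,[0,0,0],[0,0,0]]]'
python3 - <<'E'
from h import *
im=manip.camera('scene');cv2.imwrite('pics/s6f.png',im)
o=manip.get_obs();p=o['position']
plan([((.482,.019,.075),179.1)])
a=np.radians(-.9);u=np.array([np.cos(a),np.sin(a),0]);n=np.array([-u[1],u[0],0]);z=np.array([0,0,1])
mid=p-[0,0,.0168]
f=4.5;big=cv2.resize(im[150:275,225:355],None,fx=f,fy=f,interpolation=2)
def mk(P,c):
    q=proj('scene',P);q=((q-[225,150]+.5)*f-.5).astype(int);cv2.drawMarker(big,tuple(int(v) for v in q),c,cv2.MARKER_CROSS,10,1)
for s in(-1,1):mk(mid+.14*u+s*.0125*n,(0,0,255))
mk(mid+.055*u,(0,0,255))
seat=np.array([.4815,.019,.034])
for sx in(-.032,.032):
  for sy in(-.019,.019): mk(seat+sx*u+sy*n+[0,0,.011],(0,255,0))
cv2.imwrite('pics/s6.png',big)
E
```

```text
clock: 6.95
position: [0.4826, 0.0196, 0.0957]
ee_rot: [0.008, 1.0, 0.0, -0.0]
ft_force: [-0.6, 0.3, -1.6]
grip_width: 0.344
at 7.0 [0.4832 0.0196 0.0966] yaw 179.04
0 [0.01, -0.01, 0.27] [0.0, 0.0, -0.0]
-> wp [0.4824 0.0188 0.075 ]
```

View pics/s6.png

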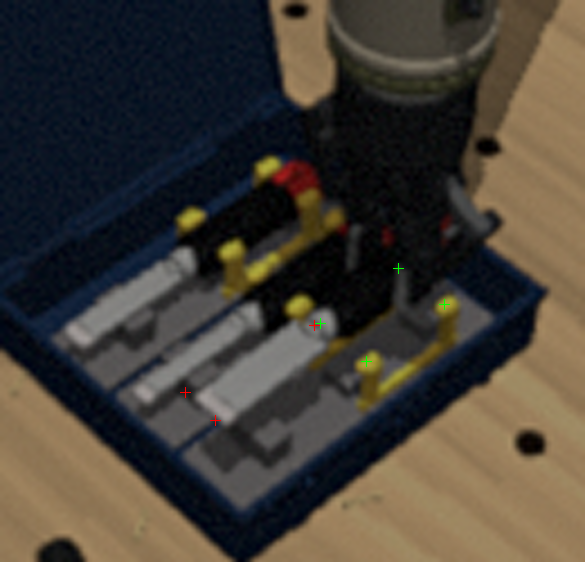

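The green marks sit on the empty lugs, so the slot estimate agrees. The blade edge, with corners at (200,400) and (238,422), is off the red prediction, so I suspect some yaw or tilt in the grasp. I'll check both views.

Run:
```python
from h import *
im=manip.camera('top');cv2.imwrite('pics/t7f.png',im)
cv2.imwrite('pics/t7.png',cv2.resize(im[150:260,225:315],None,fx=5,fy=5,interpolation=2))
s=cv2.imread('pics/s6f.png')
cv2.imwrite('pics/s7.png',cv2.resize(s[210:260,255:315],None,fx=10,fy=10,interpolation=2))
```

```text
(no output)
```

View pics/t7.png

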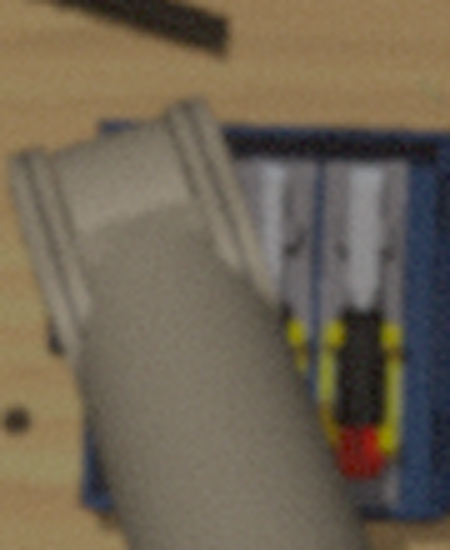

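View pics/s7.png

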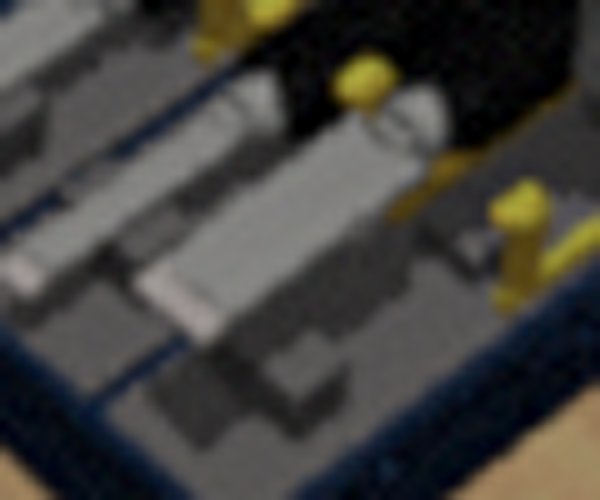

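Run:
```python
from h import *
np.set_printoptions(precision=4,suppress=True)
s=cv2.imread('pics/s6f.png')
cv=lambda x,y:((x+.5)/10-.5+255,(y+.5)/10-.5+210)
print("loose tip corners",ray('scene',cv(140,280),.082),ray('scene',cv(212,340),.082))
print("neighbour b tip",ray('scene',cv(0,258),.036),ray('scene',cv(45,290),.036))
print("ferrule-ish join",ray('scene',cv(375,122),.082),ray('scene',cv(430,175),.082))
print("b join",ray('scene',cv(225,100),.036),ray('scene',cv(250,140),.036))
s0=cv2.imread('pics/scene0.png')
cv2.imwrite('pics/s8.png',cv2.resize(s0[285:340,360:460],None,fx=7,fy=7,interpolation=2))
```

```text
loose tip corners [0.6206 0.0123 0.082 ] [0.6201 0.0375 0.082 ]
neighbour b tip [ 0.6181 -0.0437  0.036 ] [ 0.6164 -0.0282  0.036 ]
ferrule-ish join [0.5436 0.015  0.082 ] [0.5454 0.0364 0.082 ]
b join [ 0.5394 -0.0435  0.036 ] [ 0.5439 -0.0291  0.036 ]
```

View pics/s8.png

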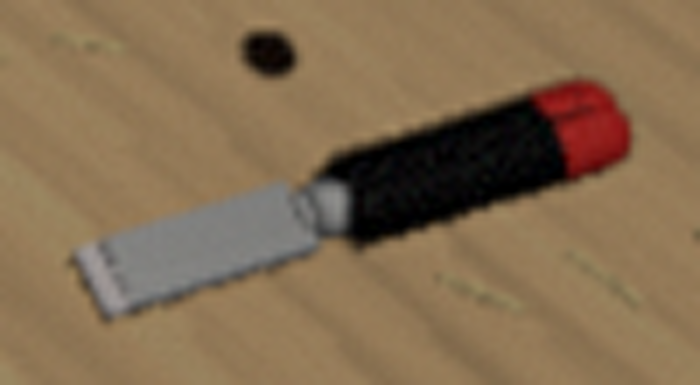

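```bash
python3 -m crank '[[-1,[0.02,-0.02,0.1],[0,0,0]],[-1,[0,0,0.1],[0,0,0]],[-1,[0,0,0.05],[0,0,0]],[-1,[0,0,0],[0,0,0]],[-1,[0,0,0],[0,0,0]]]'
python3 - <<'E'
from h import *
o=manip.get_obs();print(o['position'],o['ft_force'],o['torque'])
s=manip.camera('scene');cv2.imwrite('pics/s9.png',cv2.resize(s[190:265,245:345],None,fx=7,fy=7,interpolation=2))
plan([((.4815,.018,.07),179.1)])
E
```

```text
clock: 7.55
position: [0.4812, 0.0172, 0.0757]
ee_rot: [0.009, 1.0, 0.0, -0.0]
ft_force: [-0.1, 0.4, -1.9]
grip_width: 0.338
[0.4811898  0.01715539 0.07569295] [-0.13226928  0.44868033 -1.86636638] [0.01786599 0.10649929 0.05173287]
at 7.6 [0.4813 0.0171 0.0758] yaw 178.96
0 [-0.0, 0.01, 0.07] [0.0, 0.0, -0.0]
-> wp [0.4813 0.0179 0.0702]
```

View pics/s9.png

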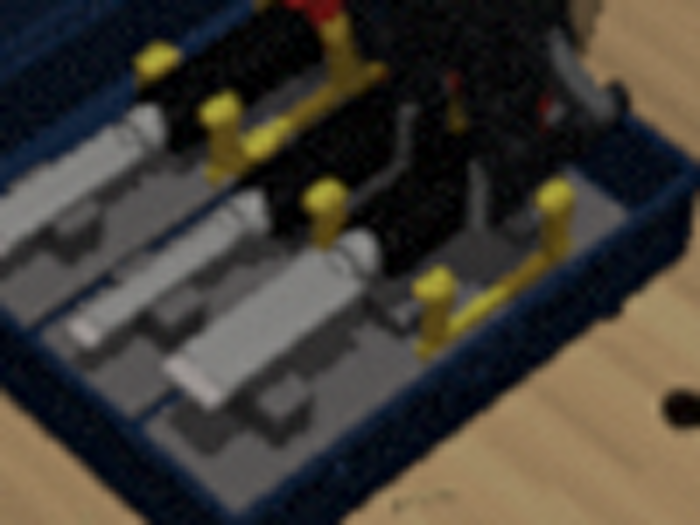

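Run:
```python
from h import *
np.set_printoptions(precision=4,suppress=True)
T=[(161,293),(157,387),(107,291),(102,385),(193,294),(187,390)]
S=[(330,400),(405,374),(381,443),(440,401),(279,357),(336,320)]
for a,b in zip(T,S):
    ua=((a[0]+.5)/4.5-.5+230,(a[1]+.5)/4.5-.5+150);ub=((b[0]+.5)/3.4-.5+195,(b[1]+.5)/3.4-.5+100)
    print(tri(ua,ub),ray('top',ua,.047)[:2],ray('scene',ub,.047)[:2])
# loose chisel tip at start, both views
ub=[((x+.5)/7-.5+360,(y+.5)/7-.5+285) for x,y in((80,255),(112,315))]
print("scene tip0",[ray('scene',u,.013)[:2] for u in ub])
ua=[((x+.5)/4.5-.5+125,(y+.5)/4.5-.5+185) for x,y in((183,40),(210,56))]
print("top tip0",[ray('top',u,.013)[:2] for u in ua])
# now
ub=[((x+.5)/7-.5+245,(y+.5)/7-.5+190) for x,y in((170,362),(212,402))]
print("tip now",[ray('scene',u,.061)[:2] for u in ub])
ub=[((x+.5)/7-.5+245,(y+.5)/7-.5+190) for x,y in((325,188),(435,275))]
print("lugs now",[ray('scene',u,.047)[:2] for u in ub])
```

```text
[ 0.5161 -0.0049  0.0584] [0.5149 0.0001] [ 0.5123 -0.0166]
[0.4494 0.0015 0.0446] [0.4497 0.0005] [0.4504 0.0038]
[0.5143 0.0384 0.0468] [0.5152 0.0371] [0.5136 0.0398]
[0.4496 0.039  0.0448] [0.45   0.0378] [0.4504 0.0413]
[ 0.5207 -0.0374  0.0802] [ 0.5148 -0.0218] [ 0.5109 -0.0756]
[ 0.4573 -0.0373  0.0757] [ 0.4482 -0.02  ] [ 0.4498 -0.0739]
scene tip0 [array([0.5743, 0.3087]), array([0.5833, 0.3294])]
top tip0 [array([0.5816, 0.3227]), array([0.5705, 0.3027])]
tip now [array([0.6169, 0.0093]), array([0.6179, 0.0322])]
lugs now [array([ 0.5116, -0.02  ]), array([0.511 , 0.0373])]
```

By casting onto the slot's own lugs in the same view, the tip is within about 1 mm across and 3–5 mm short along x. I'll shift 2 mm in x and descend in small steps, reading force as I go.

```bash
python3 -m crank '[[-1,[-0.03,0,0.03],[0,0,0]],[-1,[0,0,0.03],[0,0,0]],[-1,[0,0,0.02],[0,0,0]],[-1,[0,0,0],[0,0,0]],[-1,[0,0,0],[0,0,0]]]'
python3 -m crank '[[-1,[0,0,0.02],[0,0,0]],[-1,[0,0,0.02],[0,0,0]],[-1,[0,0,0.02],[0,0,0]],[-1,[0,0,0],[0,0,0]],[-1,[0,0,0],[0,0,0]]]'; python3 -c "
from h import *
o=manip.get_obs();print(o['torque'])"
```

```text
clock: 8.1
position: [0.4852, 0.0185, 0.0705]
ee_rot: [0.009, 1.0, 0.001, 0.002]
ft_force: [1.5, 4.5, 6.5]
grip_width: 0.341
clock: 8.6
position: [0.4855, 0.0191, 0.0659]
ee_rot: [0.009, 1.0, 0.001, 0.002]
ft_force: [1.5, 7.6, 7.3]
grip_width: 0.34
[ 1.51860013 -0.16766836 -0.28706013]
```

The force is +7.6 N in y, so the chisel bears on the -y lugs. I'll ease it 2.5 mm towards +y.

```bash
python3 -m crank '[[-1,[0,0.03,0],[0,0,0]],[-1,[0,0,0],[0,0,0]],[-1,[0,0,0],[0,0,0]],[-1,[0,0,0],[0,0,0]],[-1,[0,0,0],[0,0,0]]]'; python3 -c "
from h import *
o=manip.get_obs();print(o['torque'])"
```

```text
clock: 9.1
position: [0.4855, 0.0201, 0.0658]
ee_rot: [0.009, 1.0, 0.0, 0.002]
ft_force: [0.8, 2.1, 8.4]
grip_width: 0.339
[ 0.45179164 -0.09537575 -0.27778422]
```

```bash
python3 -m crank '[[-1,[0,0.01,0.02],[0,0,0]],[-1,[0,0,0.02],[0,0,0]],[-1,[0,0,0.02],[0,0,0]],[-1,[0,0,0],[0,0,0]],[-1,[0,0,0],[0,0,0]]]'
python3 -m crank '[[-1,[0,0,0.02],[0,0,0]],[-1,[0,0,0.02],[0,0,0]],[-1,[0,0,0],[0,0,0]],[-1,[0,0,0],[0,0,0]],[-1,[0,0,0],[0,0,0]]]'; python3 -c "
from h import *
o=manip.get_obs();print(o['torque'])"
```

```text
clock: 9.6
position: [0.4856, 0.0204, 0.0608]
ee_rot: [0.009, 1.0, 0.0, 0.002]
ft_force: [5.3, 0.2, 4.8]
grip_width: 0.342
clock: 10.1
position: [0.4846, 0.0203, 0.0567]
ee_rot: [0.009, 1.0, 0.0, 0.001]
ft_force: [6.6, 0.7, -1.5]
grip_width: 0.338
[ 0.25470495 -1.33809792 -0.34019199]
```

Run:
```python
from h import *
s=manip.camera('scene');cv2.imwrite('pics/s10.png',cv2.resize(s[170:265,235:355],None,fx=6,fy=6,interpolation=2))
o=manip.get_obs();print(o['position'],o['ft_force'],o['torque'])
```

```text
[0.48458332 0.02033715 0.05666632] [ 7.18809504  0.11075912 -1.83055735] [ 0.1946056  -1.32511543 -0.33875059]
```

View pics/s10.png

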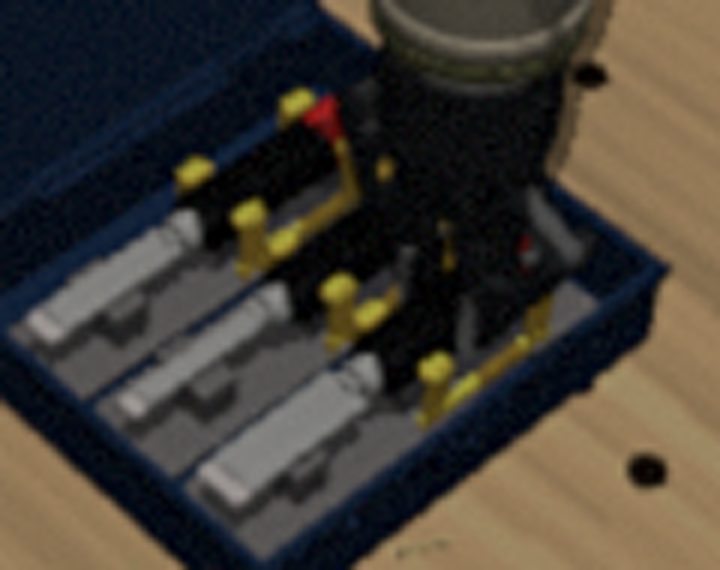

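```bash
python3 -m crank '[[-1,[-0.02,0,0],[0,0,0]],[-1,[0,0,0],[0,0,0]],[-1,[0,0,0],[0,0,0]],[-1,[0,0,0],[0,0,0]],[-1,[0,0,0],[0,0,0]]]'; python3 -c "
from h import *
o=manip.get_obs();print(o['torque'],o['position'])"
```

```text
clock: 10.65
position: [0.4848, 0.0202, 0.0562]
ee_rot: [0.009, 1.0, 0.0, -0.0]
ft_force: [-0.6, 2.0, -1.5]
grip_width: 0.341
[ 0.39771728  0.10917718 -0.33155031] [0.48481429 0.02024167 0.05622367]
```

```bash
python3 -m crank '[[-1,[0,0,0.02],[0,0,0]],[-1,[0,0,0],[0,0,0]],[-1,[0,0,0.02],[0,0,0]],[-1,[0,0,0],[0,0,0]],[-1,[0,0,0],[0,0,0]]]'; python3 -c "
from h import *
o=manip.get_obs();print(o['torque'],o['position'])"
```

```text
clock: 11.15
position: [0.485, 0.0202, 0.053]
ee_rot: [0.009, 1.0, 0.0, -0.0]
ft_force: [1.1, 2.6, -6.6]
grip_width: 0.34
[ 0.40887237 -0.12978663 -0.20490433] [0.48499677 0.02017899 0.05296499]
```

```bash
python3 -m crank '[[-1,[0,0,0.02],[0,0,0]],[-1,[0,0,0],[0,0,0]],[-1,[0,0,0],[0,0,0]],[-1,[0,0,0],[0,0,0]],[-1,[0,0,0],[0,0,0]]]'; python3 -c "
from h import *
o=manip.get_obs();print(o['torque'],o['position'])"
```

```text
clock: 11.65
position: [0.4852, 0.0201, 0.0517]
ee_rot: [0.009, 1.0, -0.0, 0.0]
ft_force: [0.3, 1.5, -4.5]
grip_width: 0.341
[ 0.42093384  0.0009873  -0.07503321] [0.48523717 0.02010505 0.05167394]
```

```bash
python3 -m crank '[[-1,[0,0,0.02],[0,0,0]],[-1,[0,0,0],[0,0,0]],[-1,[0,0,0],[0,0,0]],[-1,[0,0,0],[0,0,0]],[-1,[0,0,0],[0,0,0]]]'; python3 -c "
from h import *
o=manip.get_obs();print(o['torque'],o['position'])"
```

```text
clock: 12.15
position: [0.4854, 0.0201, 0.0507]
ee_rot: [0.009, 1.0, -0.0, 0.0]
ft_force: [-3.8, 0.4, 7.1]
grip_width: 0.343
[ 0.19544133  0.89887236 -0.12975105] [0.48540295 0.02010655 0.05069845]
```

Force went from pulling down (-6.6 N) to +7 N at z=0.0507, which is the height expected for home. The chisel is on the pads, so I'll release and lift.

```bash
python3 -m crank '[[-0.1,[0,0,0],[0,0,0]],[0,[0,0,0],[0,0,0]],[0.05,[0,0,0],[0,0,0]],[0.05,[0,0,-0.1],[0,0,0]],[0.05,[0,0,-0.2],[0,0,0]]]'
python3 -m crank '[[0.05,[0,0,-0.5],[0,0,0]],[0.05,[0,0,-0.6],[0,0,0]],[0.05,[0,0,-0.6],[0,0,0]],[-1,[0,0.5,-0.6],[0,0,0]],[-1,[0,0.6,0],[0,0,0]]]'
python3 -m crank '[[-1,[0,0.6,0],[0,0,0]],[-1,[0,0.6,0],[0,0,0]],[-1,[0,0.6,0],[0,0,0]],[-1,[0,0,0],[0,0,0]],[-1,[0,0,0],[0,0,0]]]'
python3 - <<'E'
from h import *
t=manip.camera('top');s=manip.camera('scene')
cv2.imwrite('pics/t11f.png',t);cv2.imwrite('pics/s11f.png',s)
cv2.imwrite('pics/t11.png',cv2.resize(t[150:270,230:360],None,fx=4.5,fy=4.5,interpolation=2))
cv2.imwrite('pics/s11.png',cv2.resize(s[100:275,195:355],None,fx=3.4,fy=3.4,interpolation=2))
E
```

```text
clock: 12.65
position: [0.4846, 0.0202, 0.0743]
ee_rot: [0.009, 1.0, 0.0, -0.001]
ft_force: [0.8, -0.3, 0.2]
grip_width: 0.528
clock: 13.15
position: [0.4893, 0.0994, 0.2549]
ee_rot: [0.012, 1.0, -0.001, 0.005]
ft_force: [2.0, 0.6, -1.1]
grip_width: 0.195
clock: 13.65
position: [0.4886, 0.2458, 0.2496]
ee_rot: [0.007, 1.0, 0.0, 0.0]
ft_force: [0.2, -1.0, 0.0]
grip_width: 0.004
```

View pics/t11.png

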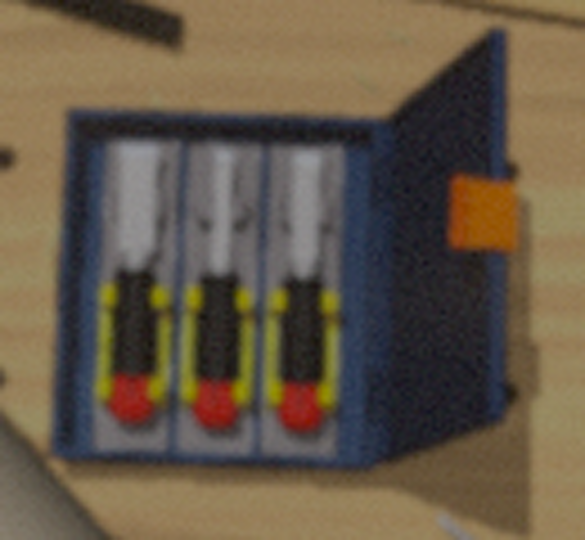

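View pics/s11.png

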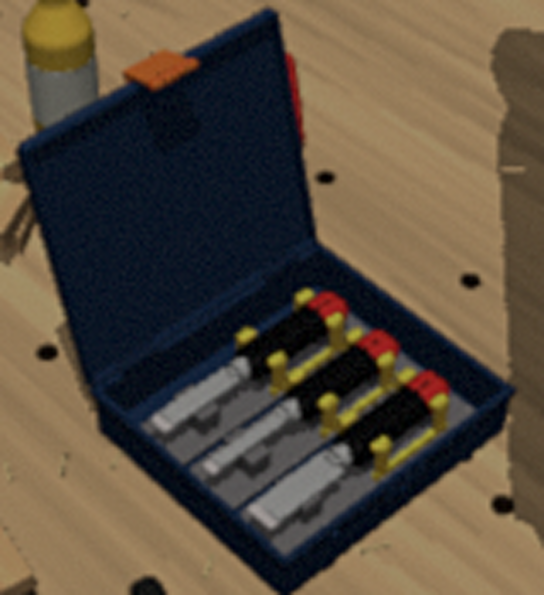

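The three chisels lie parallel. I'll check the third one's offset and height against its neighbours, and measure the lid pose.

Run:
```python
from h import *
np.set_printoptions(precision=4,suppress=True)
T=cv2.imread('pics/t11f.png');S=cv2.imread('pics/s11f.png')
def cc(im,box,lo,hi):
    x0,y0,x1,y1=box;h=cv2.cvtColor(im,cv2.COLOR_BGR2HSV)[y0:y1,x0:x1];m=cv2.inRange(h,lo,hi)
    n,l,st,c=cv2.connectedComponentsWithStats(m);return [(c[k]+[x0,y0],st[k,4]) for k in range(1,n) if st[k,4]>15]
a=sorted(cc(T,(245,225,310,252),(0,150,80),(6,255,255)),key=lambda q:-q[0][0]);b=sorted(cc(S,(270,175,345,225),(0,150,80),(6,255,255)),key=lambda q:q[0][0])
for p,q in zip(a,b):print(p,q,tri(p[0],q[0]),ray('top',p[0],.034)[:2])
a=cc(T,(320,180,350,215),(7,180,100),(20,255,255));b=cc(S,(225,110,260,130),(5,150,80),(20,255,255))
print(a,b); print("catch",tri(a[0][0],b[0][0]))
# lid free-edge corner points: far corner top (500,32) , scene (20,150)
f=lambda x,y:((x+.5)/4.5-.5+230,(y+.5)/4.5-.5+150);g=lambda x,y:((x+.5)/3.4-.5+195,(y+.5)/3.4-.5+100)
print(tri(f(498,32),g(22,150)),tri(f(500,418),g(272,14)))
```

```text
(array([296.3467, 240.2667]), np.int32(75)) (array([291.2308, 189.2692]), np.int32(52)) [ 0.4384 -0.0961  0.04  ] [ 0.4402 -0.0974]
(array([277.3553, 239.6184]), np.int32(76)) (array([305.6415, 200.5472]), np.int32(53)) [ 0.439  -0.0384  0.0405] [ 0.4405 -0.039 ]
(array([258.6133, 238.1733]), np.int32(75)) (array([320.5172, 212.9483]), np.int32(58)) [0.4416 0.0194 0.0404] [0.4433 0.0188]
[(array([336.8869, 197.1719]), np.int32(221))] [(array([241.7972, 119.7972]), np.int32(143))]
catch [ 0.5212 -0.1946  0.2669]
[ 0.6385 -0.2051  0.2516] [ 0.4028 -0.2062  0.2503]
```

Chisel check: butt height 40.4 mm against 40.0 and 40.5 for its neighbours, spacing 57.8 mm, about 2 mm forward, so it is home. The lid is at about 1.85 rad with its free edge at y≈-0.205, z≈0.25. Next I go over and behind it with the jaws shut.

```bash
python3 -c "
from h import *
print(manip.get_obs()['joint_pos'].round(2))
plan([((.50,.05,.39),160),((.52,-.29,.39),130),((.52,-.29,.235),130)])"
```

```text
[ 0.34  0.32 -1.05  1.64  0.29  1.35  0.79]
at 13.75 [0.4897 0.243  0.2491] yaw 178.88
0 [-0.04, -0.48, -0.35] [-0.0, 0.0, 0.08]
1 [-0.06, -0.48, -0.35] [-0.0, 0.0, 0.08]
2 [-0.1, -0.47, -0.35] [-0.0, 0.0, 0.09]
3 [-0.08, -0.31, -0.24] [-0.0, 0.0, 0.06]
4 [-0.1, -0.31, -0.23] [-0.0, 0.0, 0.05]
5 [-0.12, -0.3, -0.24] [-0.0, 0.0, 0.06]
-> wp [0.5004 0.0502 0.3901]
6 [-0.21, -0.49, 0.0] [-0.0, 0.0, 0.08]
7 [-0.24, -0.47, 0.0] [-0.0, 0.0, 0.08]
8 [-0.27, -0.46, 0.0] [-0.0, 0.0, 0.08]
9 [-0.3, -0.44, 0.0] [-0.0, 0.0, 0.09]
10 [-0.33, -0.42, 0.0] [-0.0, 0.0, 0.08]
11 [-0.35, -0.4, 0.0] [-0.0, 0.0, 0.09]
12 [-0.38, -0.37, 0.0] [-0.0, 0.0, 0.08]
13 [-0.41, -0.35, 0.0] [0.0, 0.0, 0.09]
-> wp [ 0.5197 -0.2902  0.3903]
14 [0.0, 0.0, 0.49] [0.0, 0.0, -0.0]
15 [0.0, 0.0, 0.48] [0.0, 0.0, -0.0]
16 [0.0, 0.0, 0.49] [0.0, 0.0, -0.0]
17 [0.0, 0.0, 0.48] [0.0, 0.0, -0.0]
-> wp [ 0.5198 -0.2903  0.2351]
```

```bash
python3 -m crank '[[-1,[-0.04,-0.45,-0.4],[0,0,0.12]],[-1,[-0.07,-0.45,-0.4],[0,0,0.12]],[-1,[-0.12,-0.45,-0.4],[0,0,0.12]],[-1,[-0.15,-0.4,-0.4],[0,0,0.12]],[-1,[-0.2,-0.4,-0.2],[0,0,0.12]]]'
python3 -c "
from h import *
print(manip.get_obs()['joint_pos'].round(2))
plan([((.52,-.29,.39),90)])"
```

```text
clock: 14.25
position: [0.4999, 0.0619, 0.3959]
ee_rot: [0.246, 0.969, -0.0, 0.002]
ft_force: [1.2, 0.3, -1.2]
grip_width: -0.002
[ 0.67  0.09 -0.94  1.49  0.08  1.6   0.81]
at 14.25 [0.4999 0.0619 0.3959] yaw 151.56
0 [-0.29, -0.47, 0.01] [0.0, 0.0, 0.17]
1 [-0.35, -0.43, 0.01] [0.0, 0.0, 0.17]
2 [-0.4, -0.37, 0.01] [0.0, 0.0, 0.17]
3 [-0.45, -0.32, 0.01] [0.0, 0.0, 0.17]
4 [-0.49, -0.26, 0.01] [0.0, 0.0, 0.17]
5 [-0.52, -0.19, 0.01] [0.0, 0.0, 0.17]
6 [-0.53, -0.12, 0.01] [0.0, 0.0, 0.17]
7 [-0.55, -0.04, 0.01] [0.01, 0.0, 0.18]
-> wp [ 0.5198 -0.2901  0.39  ]
```

```bash
python3 -m crank '[[-1,[-0.29,-0.47,0],[0,0,0.17]],[-1,[-0.35,-0.43,0],[0,0,0.17]],[-1,[-0.4,-0.37,0],[0,0,0.17]],[-1,[-0.45,-0.32,0],[0,0,0.17]],[-1,[-0.49,-0.26,0],[0,0,0.17]]]'
python3 -c "
from h import *
print(manip.get_obs()['joint_pos'].round(2))
plan([((.52,-.29,.39),90)])"
```

```text
clock: 14.75
position: [0.5124, -0.1592, 0.3934]
ee_rot: [0.551, 0.835, -0.0, 0.001]
ft_force: [0.8, -0.1, 0.0]
grip_width: 0.003
[ 0.86  0.16 -0.73  1.42  0.11  1.6   0.54]
at 14.75 [ 0.5124 -0.1592  0.3934] yaw 113.2
0 [-0.51, -0.19, 0.01] [0.0, 0.0, 0.17]
1 [-0.54, -0.11, 0.02] [0.0, 0.0, 0.17]
2 [-0.54, -0.04, 0.01] [0.0, 0.0, 0.18]
-> wp [ 0.5203 -0.2899  0.3904]
```

```bash
python3 -m crank '[[-1,[-0.51,-0.19,0],[0,0,0.17]],[-1,[-0.54,-0.11,0],[0,0,0.17]],[-1,[-0.54,-0.04,0],[0,0,0.18]],[-1,[0,0,0],[0,0,0]],[-1,[0,0,0],[0,0,0]]]'
python3 -m crank '[[-1,[0,0,0.4],[0,0,0]],[-1,[0,0,0.5],[0,0,0]],[-1,[0,0,0.5],[0,0,0]],[-1,[0,0,0.45],[0,0,0]],[-1,[0,0,0],[0,0,0]]]'
python3 -c "
from h import *
s=manip.camera('scene');cv2.imwrite('pics/s12.png',s)
plan([((.52,-.26,.235),90)])"
```

```text
clock: 15.25
position: [0.5214, -0.2885, 0.3926]
ee_rot: [0.707, 0.708, 0.0, -0.0]
ft_force: [-0.1, 0.2, 1.1]
grip_width: 0.004
clock: 15.75
position: [0.5202, -0.285, 0.2407]
ee_rot: [0.705, 0.709, -0.001, -0.003]
ft_force: [0.0, -0.4, 0.2]
grip_width: 0.0
at 15.8 [ 0.5216 -0.2855  0.244 ] yaw 90.36
0 [0.32, -0.02, 0.11] [-0.0, -0.0, 0.01]
-> wp [ 0.5198 -0.2599  0.2353]
```

View pics/s12.png

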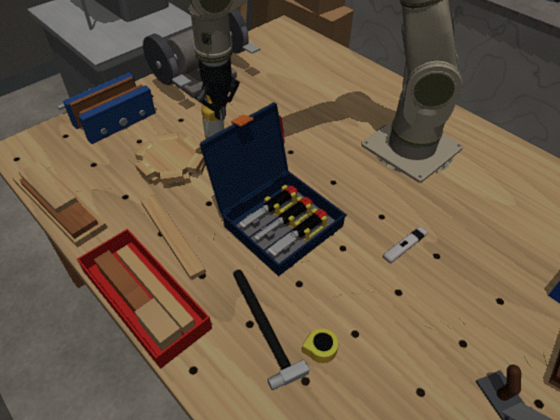

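The gripper is at (215,95) in scene, behind the lid. Now I push it gently in +y, which is tool +x.

```bash
python3 -m crank '[[-1,[0.3,0,0.08],[0,0,0]],[-1,[0.3,0,0],[0,0,0]],[-1,[0.2,0,0],[0,0,0]],[-1,[0.2,0,0],[0,0,0]],[-1,[0.2,0,0],[0,0,0]]]'
python3 -m crank '[[-1,[0.2,0,0],[0,0,0]],[-1,[0.2,0,0],[0,0,0]],[-1,[0.2,0,0],[0,0,0]],[-1,[0.1,0,0],[0,0,0]],[-1,[0.1,0,0],[0,0,0]]]'
python3 -c "
from h import *
s=manip.camera('scene');cv2.imwrite('pics/s13.png',cv2.resize(s[0:280,130:400],None,fx=2,fy=2))
plan([((.52,-.12,.235),90)])"
```

```text
clock: 16.3
position: [0.5227, -0.1898, 0.2395]
ee_rot: [0.705, 0.709, 0.0, 0.001]
ft_force: [-0.1, -2.2, -0.1]
grip_width: -0.003
clock: 16.8
position: [0.5218, -0.1255, 0.238]
ee_rot: [0.705, 0.709, -0.0, -0.0]
ft_force: [-0.5, -0.6, -0.3]
grip_width: 0.005
at 16.85 [ 0.5219 -0.1242  0.2381] yaw 90.39
0 [0.05, -0.02, 0.04] [-0.0, -0.0, 0.01]
-> wp [ 0.5203 -0.1202  0.2349]
```

View pics/s13.png

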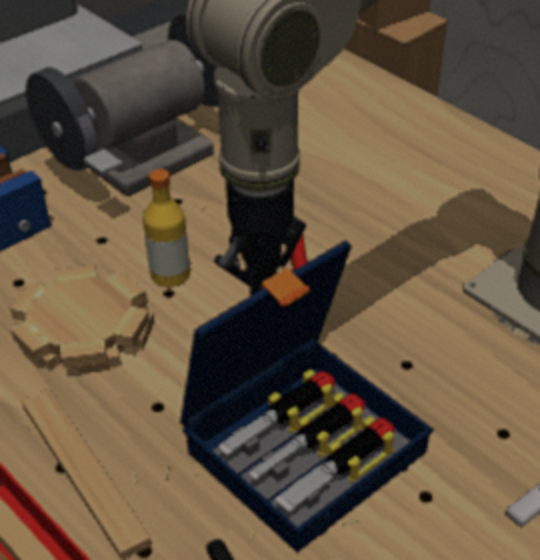

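```bash
python3 -m crank '[[-1,[0.15,0,0.05],[0,0,0]],[-1,[0.15,0,0.05],[0,0,0]],[-1,[0.1,0,0.05],[0,0,0]],[-1,[0.1,0,0],[0,0,0]],[-1,[0.1,0,0],[0,0,0]]]'
python3 -c "
from h import *
s=manip.camera('scene');cv2.imwrite('pics/s14.png',cv2.resize(s[0:280,130:400],None,fx=2,fy=2))
plan([((.52,-.06,.225),90)])"
```

```text
clock: 17.35
position: [0.5215, -0.0776, 0.2259]
ee_rot: [0.705, 0.709, -0.0, -0.0]
ft_force: [-0.7, -0.5, 0.2]
grip_width: 0.001
at 17.4 [ 0.5217 -0.076   0.2262] yaw 90.4
0 [0.2, -0.02, 0.01] [-0.0, -0.0, 0.01]
-> wp [ 0.5199 -0.06    0.2254]
```

View pics/s14.png

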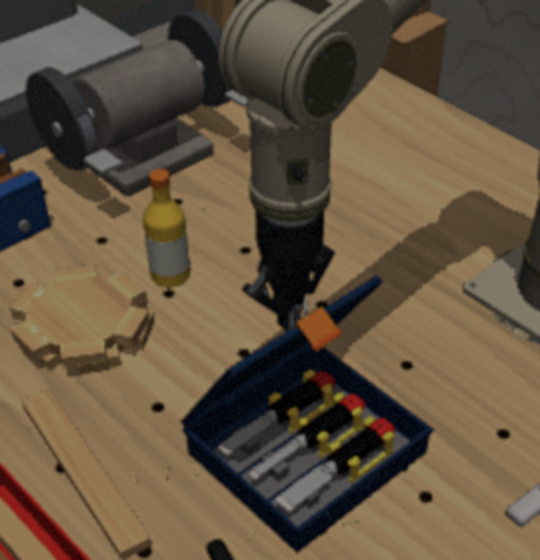

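```bash
python3 -m crank '[[-1,[0.08,0,0.05],[0,0,0]],[-1,[0.08,0,0.05],[0,0,0]],[-1,[0.08,0,0.05],[0,0,0]],[-1,[0.05,0,0.05],[0,0,0]],[-1,[0.05,0,0.05],[0,0,0]]]'
python3 -c "
from h import *
s=manip.camera('scene');cv2.imwrite('pics/s15.png',cv2.resize(s[0:280,130:400],None,fx=2,fy=2))
plan([((.52,-.06,.225),90)])"
```

```text
clock: 17.9
position: [0.5214, -0.0506, 0.2057]
ee_rot: [0.705, 0.709, -0.0, -0.0]
ft_force: [0.6, -0.4, 0.3]
grip_width: 0.0
at 17.95 [ 0.5212 -0.0499  0.2051] yaw 90.35
0 [-0.13, -0.02, -0.25] [-0.0, -0.0, 0.01]
-> wp [ 0.5196 -0.0604  0.2251]
```

View pics/s15.png

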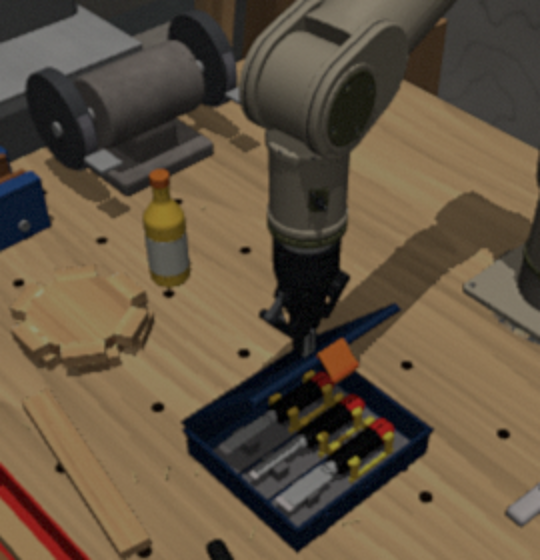

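Lid at about 0.9 rad and still resting lightly. One more nudge.

```bash
python3 -m crank '[[-1,[0.08,0,0.05],[0,0,0]],[-1,[0.05,0,0.05],[0,0,0]],[-1,[0,0,0],[0,0,0]],[-1,[0,0,0],[0,0,0]],[-1,[0,0,0],[0,0,0]]]'
python3 -c "
from h import *
s=manip.camera('scene');cv2.imwrite('pics/s16.png',cv2.resize(s[0:280,130:400],None,fx=2,fy=2))
"
```

```text
clock: 18.45
position: [0.5215, -0.0408, 0.1982]
ee_rot: [0.705, 0.709, 0.0, 0.0]
ft_force: [-0.2, -0.4, 0.8]
grip_width: 0.001
```

View pics/s16.png

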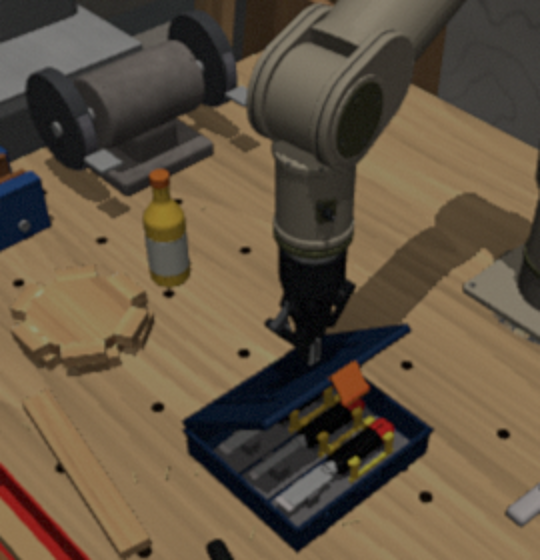

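The lid is sinking slowly by itself, now at about 0.7 rad. I'll move above its front edge and wait there.

```bash
python3 -m crank '[[-1,[0,0,-0.3],[0,0,0]],[-1,[0.3,0,0],[0,0,0]],[-1,[0.4,0,0],[0,0,0]],[-1,[0.4,0,0],[0,0,0]],[-1,[0.1,0,0],[0,0,0]]]'
python3 -c "
from h import *
s=manip.camera('scene');cv2.imwrite('pics/s17.png',cv2.resize(s[0:280,130:400],None,fx=2,fy=2))
plan([((.522,.057,.13),90)])"
```

```text
clock: 19.0
position: [0.5206, 0.0592, 0.2226]
ee_rot: [0.704, 0.711, 0.001, -0.0]
ft_force: [0.8, -0.1, 0.4]
grip_width: -0.002
at 19.05 [0.5207 0.0587 0.2225] yaw 90.55
0 [-0.01, 0.01, 0.58] [0.0, -0.0, 0.01]
1 [-0.01, 0.01, 0.58] [0.0, -0.0, 0.0]
-> wp [0.5224 0.0572 0.1297]
```

View pics/s17.png

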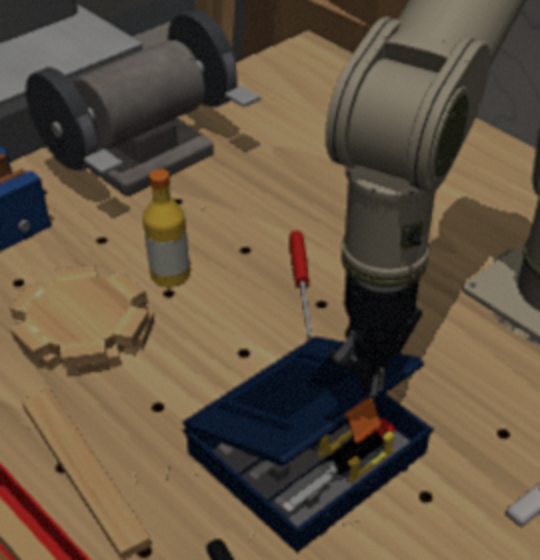

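Sinking gently, now at about 0.45 rad. Wait for it to settle.

```bash
python3 -m crank '[[-1,[0,0,0],[0,0,0]],[-1,[0,0,0],[0,0,0]],[-1,[0,0,0],[0,0,0]],[-1,[0,0,0],[0,0,0]],[-1,[0,0,0],[0,0,0]]]'
python3 -m crank '[[-1,[0,0,0],[0,0,0]],[-1,[0,0,0],[0,0,0]],[-1,[0,0,0],[0,0,0]],[-1,[0,0,0],[0,0,0]],[-1,[0,0,0],[0,0,0]]]'
python3 -m crank '[[-1,[-0.01,0.01,0.2],[0,0,0]],[-1,[-0.01,0.01,0.2],[0,0,0]],[-1,[0,0,0.2],[0,0,0]],[-1,[0,0,0.2],[0,0,0]],[-1,[0,0,0],[0,0,0]]]'
python3 -c "
from h import *
s=manip.camera('scene');cv2.imwrite('pics/s18.png',cv2.resize(s[100:280,180:400],None,fx=2.7,fy=2.7))
plan([((.522,.057,.11),90)])"
```

```text
clock: 19.55
position: [0.521, 0.0548, 0.2221]
ee_rot: [0.706, 0.709, -0.0, 0.0]
ft_force: [-0.5, 0.0, -0.5]
grip_width: -0.003
clock: 20.05
position: [0.5209, 0.0554, 0.2221]
ee_rot: [0.705, 0.709, -0.0, 0.0]
ft_force: [-0.5, -0.5, -0.1]
grip_width: -0.003
clock: 20.55
position: [0.5212, 0.0535, 0.1556]
ee_rot: [0.705, 0.709, -0.001, -0.001]
ft_force: [-0.5, 0.3, -0.2]
grip_width: 0.0
at 20.6 [0.5219 0.0538 0.157 ] yaw 90.32
0 [0.04, 0.0, 0.59] [-0.0, -0.0, 0.01]
-> wp [0.5218 0.057  0.1098]
```

View pics/s18.png

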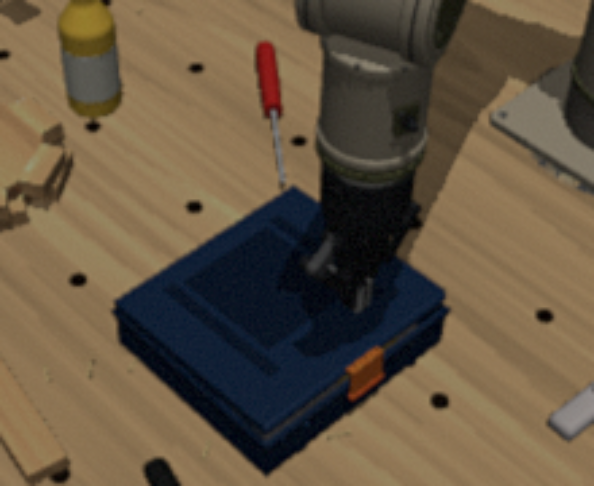

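The lid rests on its rib, with a gap visible under the front edge by the catch at (365,375). Approaching the edge.

```bash
python3 -m crank '[[-1,[0.04,0,0.2],[0,0,0]],[-1,[0,0,0.2],[0,0,0]],[-1,[0,0,0.15],[0,0,0]],[-1,[0,0,0.1],[0,0,0]],[-1,[0,0,0],[0,0,0]]]'
python3 -m crank '[[-1,[0,0,0.03],[0,0,0]],[-1,[0,0,0.03],[0,0,0]],[-1,[0,0,0],[0,0,0]],[-1,[0,0,0],[0,0,0]],[-1,[0,0,0],[0,0,0]]]'
```

```text
clock: 21.1
position: [0.5218, 0.0569, 0.1048]
ee_rot: [0.705, 0.709, -0.001, -0.001]
ft_force: [-0.2, 0.3, -0.2]
grip_width: 0.001
clock: 21.6
position: [0.5227, 0.057, 0.1016]
ee_rot: [0.705, 0.709, 0.0, 0.0]
ft_force: [0.3, 0.4, 0.7]
grip_width: -0.001
```

```bash
python3 -m crank '[[-1,[0,0,0.03],[0,0,0]],[-1,[0,0,0.03],[0,0,0]],[-1,[0,0,0],[0,0,0]],[-1,[0,0,0],[0,0,0]],[-1,[0,0,0],[0,0,0]]]'
```

```text
clock: 22.1
position: [0.5225, 0.057, 0.0965]
ee_rot: [0.705, 0.709, -0.0, 0.0]
ft_force: [-0.4, -0.8, -0.1]
grip_width: 0.001
```

```bash
python3 -m crank '[[-1,[0,0,0.02],[0,0,0]],[-1,[0,0,0],[0,0,0]],[-1,[0,0,0.02],[0,0,0]],[-1,[0,0,0],[0,0,0]],[-1,[0,0,0],[0,0,0]]]'
```

```text
clock: 22.6
position: [0.5228, 0.0572, 0.0939]
ee_rot: [0.705, 0.709, 0.0, 0.0]
ft_force: [-3.3, -0.8, 7.6]
grip_width: -0.001
```

Contact, 7.6 N. Small steps from here.

```bash
python3 -m crank '[[-1,[0,0,0.02],[0,0,0]],[-1,[0,0,0],[0,0,0]],[-1,[0,0,0],[0,0,0]],[-1,[0,0,0],[0,0,0]],[-1,[0,0,0],[0,0,0]]]'
```

```text
clock: 23.1
position: [0.5228, 0.0573, 0.0924]
ee_rot: [0.705, 0.709, 0.0, 0.0]
ft_force: [-2.8, 0.4, 8.8]
grip_width: -0.0
```

```bash
python3 -m crank '[[-1,[0,0,0.02],[0,0,0]],[-1,[0,0,0],[0,0,0]],[-1,[0,0,0.01],[0,0,0]],[-1,[0,0,0],[0,0,0]],[-1,[0,0,0],[0,0,0]]]'
```

```text
clock: 23.6
position: [0.5228, 0.0575, 0.0898]
ee_rot: [0.705, 0.709, 0.0, 0.0]
ft_force: [-1.5, 0.9, 5.2]
grip_width: -0.002
```

```bash
python3 -m crank '[[-1,[0,0,0.02],[0,0,0]],[-1,[0,0,0],[0,0,0]],[-1,[0,0,0],[0,0,0]],[-1,[0,0,0],[0,0,0]],[-1,[0,0,0],[0,0,0]]]'
python3 -c "
from h import *
s=manip.camera('scene');cv2.imwrite('pics/s19.png',cv2.resize(s[130:280,220:380],None,fx=3.7,fy=3.7))"
```

```text
clock: 24.1
position: [0.5227, 0.0571, 0.0878]
ee_rot: [0.705, 0.709, 0.0, 0.0]
ft_force: [0.1, 1.5, 2.5]
grip_width: 0.002
```

View pics/s19.png

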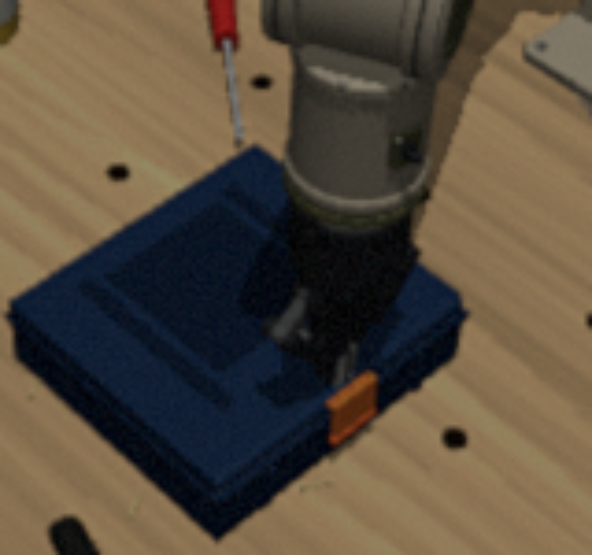

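```bash
python3 -m crank '[[-1,[0,0,0.02],[0,0,0]],[-1,[0,0,0],[0,0,0]],[-1,[0,0,0],[0,0,0]],[-1,[0,0,0],[0,0,0]],[-1,[0,0,0],[0,0,0]]]'
```

```text
clock: 24.65
position: [0.5225, 0.0569, 0.086]
ee_rot: [0.705, 0.709, -0.0, 0.0]
ft_force: [0.6, 0.5, 0.8]
grip_width: 0.004
```

```bash
python3 -m crank '[[-1,[0,0,0.01],[0,0,0]],[-1,[0,0,0],[0,0,0]],[-1,[0,0,0.01],[0,0,0]],[-1,[0,0,0],[0,0,0]],[-1,[0,0,0],[0,0,0]]]'
```

```text
clock: 25.15
position: [0.5226, 0.057, 0.0851]
ee_rot: [0.705, 0.709, -0.0, 0.0]
ft_force: [-3.6, -1.0, 8.6]
grip_width: 0.001
```

At z=0.0851 the tip is at 63 mm, the stated shut height, with force rising sharply. One last small step will confirm the hard stop.

```bash
python3 -m crank '[[-1,[0,0,0.01],[0,0,0]],[-1,[0,0,0],[0,0,0]],[-1,[0,0,-0.1],[0,0,0]],[-1,[0,0,-0.3],[0,0,0]],[-1,[0,0,-0.5],[0,0,0]]]'
python3 -m crank '[[-1,[0,0,-0.5],[0,0,0]],[-1,[0.3,0,-0.4],[0,0,0]],[-1,[0.6,0,0],[0,0,0]],[-1,[0.6,0,0],[0,0,0]],[-1,[0.6,0,0],[0,0,0]]]'
python3 -c "
from h import *
s=manip.camera('scene');cv2.imwrite('pics/s20f.png',s);cv2.imwrite('pics/s20.png',cv2.resize(s[130:280,220:380],None,fx=3.7,fy=3.7,interpolation=2))
t=manip.camera('top');cv2.imwrite('pics/t20.png',t);print(manip.get_obs()['position'])"
```

```text
clock: 25.65
position: [0.5211, 0.0568, 0.1548]
ee_rot: [0.705, 0.709, -0.001, -0.002]
ft_force: [1.5, -1.2, 0.3]
grip_width: 0.003
clock: 26.15
position: [0.5217, 0.2264, 0.2283]
ee_rot: [0.706, 0.709, 0.0, 0.0]
ft_force: [1.0, 0.1, -1.1]
grip_width: 0.001
[0.51913151 0.23288002 0.22829539]
```

View pics/s20.png

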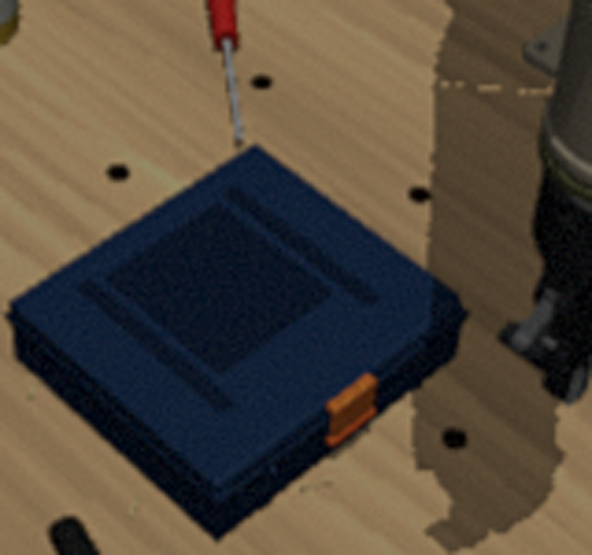

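View pics/t20.png

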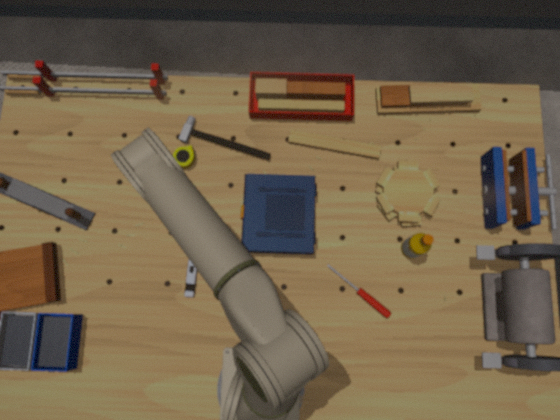

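In scene the lid sits flush, with the catch at (352,410) and no gap, and it stays down without the tool. In top the other tools are where they were. Handing in.

```bash
python3 -c "
from workcell import manip
print(manip.hand_in(),manip.get_obs()['ft_force'],manip.get_obs()['clock'])"
```

```text
the job is handed in; nothing more can be done
the job is handed in; nothing more can be done
```

The chisel is snapped home in the empty cradle (the +y one) and the lid is shut and caught. I handed the job in at about 26 s of the 61 s allowed; it reported no verdict.

- **Chisel:** the clips gave way and began pulling the chisel in. I stopped when it met the pads at about 7 N. With it released, the cameras put its butt at 40.4 mm height against 40.0 and 40.5 mm for the neighbours. It lies about 2 mm forward of them, 57.8 mm from the next one (nominal 58), edge the same way.
- **Lid:** I pushed it over from behind and it sank slowly onto its rib. I pressed the front edge down: force peaked at about 9 N, fell to about 1 N, then rose at the hard stop with the fingertips at 63 mm, the stated shut height. I took one 0.8 mm step more to confirm the stop; that peak force was not read, because the same call lifted off. The pictures afterwards show the lid flush with no gap.
- **Everything else:** in the last top picture the other tools look unmoved, by eye only; I did not measure them.
- **Disagreements:** the two cameras differed by 3–6 mm in y. Because of that I first came down about 3 mm off towards -y. The side force of 7.6 N showed it, and I corrected before pressing home. A 7 N force along x also came up on the way down; I eased it off with a small forward shift.

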